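# File the burr off keyboard end blocks

### The job

Stand all the aluminium end blocks side by side in the clamp and push its jaw shut on them; then take the bow-handled file off its hooks and push it flat across their top edges in two forward strokes, away from you, first along the left ends, then the right, each from the file's tip until its handle is over the blocks, lifting it clear for every return. Then hang the file back on both hooks and stand every block in the grey tray, leaving the other things alone.

Things in the scene. Friction and masses are not known exactly. Their poses are not given: they have to be found in the camera images.
- block1: bare aluminium end block of a keyboard case, 30 (its x) x 60 (its y) x 46 mm (its z), 0.15 to 0.25 kg, standing upright on its 30 x 60 side; two small dark screw holes on each broad face. Origin: centre of its underside. All blocks are alike; two or three are present. In the clamp or tray it can be gripped by its two 30 mm wide ends, across the 60 mm
- block2: bare aluminium end block of a keyboard case, 30 (its x) x 60 (its y) x 46 mm (its z), 0.15 to 0.25 kg, standing upright on its 30 x 60 side; two small dark screw holes on each broad face. Origin: centre of its underside. All blocks are alike; two or three are present. In the clamp or tray it can be gripped by its two 30 mm wide ends, across the 60 mm
- block3: bare aluminium end block of a keyboard case, 30 (its x) x 60 (its y) x 46 mm (its z), 0.15 to 0.25 kg, standing upright on its 30 x 60 side; two small dark screw holes on each broad face. Origin: centre of its underside. All blocks are alike; two or three are present. In the clamp or tray it can be gripped by its two 30 mm wide ends, across the 60 mm
- clamp: grey slide-jaw clamp fixed to the desk; origin on the desk at y=0. +x: away from the robot (forward), y: left. Base 12 mm thick, 130 wide, x=-185 to 80 mm. Fixed jaw: near face at x=45, 22 thick, 44 wide, top 36 mm above desk. Blocks stand on the base against it, broad faces to the jaws, centred on y=0 (within 10 mm); their tops are then at z=58 mm
- jaw (a joint): travel of the moving jaw along the clamp's x axis in m: 0 = fully open (its face at x=-95 mm in the clamp, 140 mm from the fixed jaw), growing up to 0.1 as it closes towards the fixed jaw. It stays where it is left; it takes about 6 N to slide, and more to push the standing blocks along with it (about 1.5 to 2.5 N each)
- jaw_face (a point): centre of the moving jaw's clamping face (44 mm wide, 22 mm high), 25 mm above the desk
- jaw_grip (a point): middle of the top of the moving jaw's black handle, 46 mm above the desk: an upright lug 30 mm long (clamp x), 16 mm wide (clamp y), free for 32 mm down to 14 mm above the desk, 50 mm behind the jaw's face
- stand: steel stand fixed to the desk, origin on the desk midway between two upturned hooks (8 mm round bar) that point to its -x at y=-36 and +36 mm: level arms, centre line 120 mm above the desk, from uprights at x=34 to upturned tips at x=-34 mm that rise to 138 mm, its highest points. Base 120 x 110 x 10 mm
- file: flat file with bow handle, 0.24 kg; origin: middle of the blade's underside. Blade 180 (x) x 24 x 5 mm, pointed tip at +x. Wooden bar 136 long (x), 18 wide, 44 to 62 mm above the underside, on posts at x=+-63 (116 mm between). Hangs by the bar across both hooks, underside 80 mm above the desk, its x along the stand's -y; lift over 15 mm to clear the tips. Grip mid-bar
- file_tip (a point): front end of the file's blade, on its underside, 90 mm from the origin along the file's x. For a stroke it begins no further than 10 mm beyond the fixed jaw's face and ends when the file's origin is at x=+12 mm or more in the clamp's frame. Blade centre line 5 to 40 mm left (then right) of the clamp's middle; 18 mm lies over the blocks' ends
- tray: shallow grey plastic tray fixed to the desk, 150 (its x) x 110 (its y) x 14 mm outside, walls 4 mm, floor about 4 mm thick. Origin: centre of its underside. Three blocks fit side by side along its x, centres 42 mm apart
- mouse: black mouse, a bystander: leave it where it is
- screwdriver: yellow screwdriver, a bystander: leave it where it is
- pen_pot: blue pen pot, a bystander: leave it where it is
- tub: white tub, a bystander: leave it where it is
- battery: copper-coloured battery cell, a bystander: leave it where it is
- cover: small black battery cover, a bystander: leave it where it is

How it is judged:
By the outcome, as a careful person would: the job done as asked, in the order asked, and still so for the second after the job is handed in, with the robot touching nothing.
Of block1, block2, block3 only 2 to 3 are there at a start; the rules pass over those that are not, and their reading is None.
At some moment in a run one of block1, block2, block3 may be knocked a few centimetres aside while the robot is not near it.
It also fails if it takes over 210 s, if anything falls off the work surface, if the arm or the gripper's body presses on something with over 40 N, if the wrist force passes 120 N, or if a joint passes its speed limit or range.

### The arm

A 6-joint arm with a two-finger parallel gripper is mounted at the origin on the work surface. World frame = base frame: x ahead of the robot, y to its left, z up, the work surface at z = 0. Lengths are in m, angles in degrees, forces in N, time in s.
With the tool pointing down it reaches from about 0.3 to 0.85 m from the base axis. Payload 4.2 kg.
Tool frame: the origin (TCP) lies at the very end of the fingers, on their centre line; the grasp point (between the pads) lies manip.pinch_z behind it (manip.pinch_z is the distance from the TCP to the grasp point, in m); z points along the fingers, y is the line along which they close (so a half turn about z gives the same grasp; the last joint's range is limited). The gripper opens to 91 mm and grips with 3 to 60 N. Pads are 32 mm wide; open, the fingers measure 118 mm over their backs; the gripper's body (76 mm by 178 mm) begins 60 mm behind the grasp point.
Start: joints at [-77.063, 18.312, 89.639, -0, 72.044, -1.146], TCP at [0.14, -0.558, 0.179] pointing down, gripper open.
Joint ranges: [-177.97, 177.97], [-48.28, 115.42], [12.27, 149.76], [-77.06, 257.06], [2.81, 150.46], [-146.56, 146.56]. Speed limits (degrees/s): [147.25, 147.25, 180, 180, 180, 180].

### API

Orientations are given as a 3x3 rotation matrix whose columns are the frame's x, y, z axes.
In Python, from plant import manip, camera, get_calibration, ticket gives the robot as it stands. The module is installed in compiled form; this text tells all that it offers.
- The arm moves only by the shell command python3 -m pendant 'ROWS' [FORCE]. ROWS is a JSON object of lists of equal length, an entry for each row: "travel": the shift along the tool's x, y, z scaled (see below), a list of three; "rotation": the turn, a rotation vector about the tool's x, y, z scaled (see below), a list of three; "claw": the opening in per cent of the stroke, from 0 (shut) to 100 (fully open). In form: {"travel": [[dx, dy, dz], ...], "rotation": [[ax, ay, az], ...], "claw": [claw, ...]}. A call has 1 to 8 rows; each row shifts and turns the commanded pose from where the row before left it, along the tool's axes as they then stand; what a row does not reach is not made up. The controller multiplies each number of a shift by 50 cm and each number of a turn by 90 degrees. A row lasts 1/10 s, in which the tool goes at most 50 mm and 8.59 degrees, less where a joint would pass 70% of its speed; a pose out of reach is approached as far as the arm can. A call with a number of a shift or a turn outside -1 to 1 is refused whole. A call with a gripper value outside its range is refused whole. The fingers move at their own pace and stop on an object; FORCE is the grip in N (left out, the last holds). Time passes only in rows, so rows that do not move let the fingers close. It gives the time, the measured TCP pose, the force, the opening and the grip force at its end, in the units of the state.
- manip.state(): the state, without advancing time (a new reading comes with each control period).
- camera(name): name is "scene" or "top" or "wrist"; returns the picture (480x640x3 uint8, red, green, blue); there is no depth.
- get_calibration(name): a dict with "vertical_fov" (degrees; the focal length in pixels is half the picture's height over the tangent of half this angle, whatever the lens; pixels are square), "cx", "cy" (the principal point, pixels), "rvec" (rotation vector, rad) and "tvec" (3), from world to camera coordinates, as OpenCV has them; the wrist camera has in their place "hand_eye" (4x4, takes a point from camera to tool coordinates, whose origin is the TCP and whose axes are the flange's). Camera axes: x right, y down, z forward; pixel columns grow to the right and rows downward; lengths in m; the calibration is good to about 2 mm. A picture is of the moment at which its call begins: read the wrist's pose just before it. get_calibration takes no time and is no camera call.
- ticket.sign_off(): hands the job in; it is judged then, once.
The state is a dict: "time_s": time; "joint_pos": joint angles; "dq": joint speeds; "joint_torque": joint torques, N m; "tcp_pos": TCP position; "eef_rot": TCP orientation; "wrist_force": force on the tool from outside, world axes, zero at the start; "wrist_torque": the same for the moment, N m; "grip_width": finger opening in m; "grip_force": force on a finger pad.
Only numpy, scipy, OpenCV 4.12 (cv2) and the standard library are available. Lean on these libraries where they do the work, as an engineer would, in place of code of your own. Each camera call takes 0.05 s, during which the arm holds its last target. There are 200 camera calls.

## Working session

There is one attempt and no reset: what is moved stays moved. The work goes in short steps, Python scripts to look and compute and a shell command to move; the robot and the scene stay as the last step left them, time stands still between calls to the robot, and variables do not carry over. Pictures are saved under pics/ and viewed, at most 14 in all, crops included, and the job is handed in when it is done.

```bash
mkdir -p pics; ls; python3 - <<'E'
from plant import manip,camera,get_calibration
import cv2,numpy as np
for n in("scene","top"):
    cv2.imwrite(f"pics/{n}0.png",camera(n)[:,:,::-1]); print(n,get_calibration(n))
print(get_calibration("wrist")); print(manip.pinch_z); print(manip.state())
E
```

```text
pics
scene {'vertical_fov': 53.383537573323444, 'cx': 314.1557778263377, 'cy': 243.52838984245514, 'rvec': array([ 1.49437091,  2.18270429, -0.78291012]), 'tvec': array([ 0.17107377, -0.31000772,  1.37913901])}
top {'vertical_fov': 54.35297237512433, 'cx': 318.6828035194335, 'cy': 241.07831682416486, 'rvec': array([ 2.1475139 , -2.20205685,  0.12013888]), 'tvec': array([0.00245939, 0.50487833, 1.31121426])}
{'vertical_fov': 66.57206952713645, 'cx': 318.45192671365584, 'cy': 241.2471335860948, 'hand_eye': array([[ 9.92054541e-04, -9.61934466e-01, -2.73278428e-01,
         7.69531262e-02],
       [ 9.99998724e-01,  1.29636909e-03, -9.33000215e-04,
         3.95951159e-04],
       [ 1.25175477e-03, -2.73277153e-01,  9.61934525e-01,
        -2.04506701e-01],
       [ 0.00000000e+00,  0.00000000e+00,  0.00000000e+00,
         1.00000000e+00]])}
0.0188
{'time_s': 0.1, 'joint_pos': array([-7.70622166e+01,  1.83471626e+01,  8.96995629e+01, -9.07952620e-04,
        7.20448163e+01, -1.14456789e+00]), 'dq': array([-0.04170861, -0.01818821, -0.11975047,  0.06216442,  0.1364842 ,
        0.06936652]), 'joint_torque': array([-3.33795570e-04, -4.13333380e+01, -2.32509488e+01,  7.28017744e-02,
        4.22045798e-02, -5.31316141e-05]), 'tcp_pos': array([ 0.13979982, -0.55721479,  0.17811159]), 'eef_rot': array([[ 9.69945821e-01,  2.43320704e-01, -3.72407238e-04],
       [ 2.43320989e-01, -9.69944577e-01,  1.55377092e-03],
       [ 1.68502524e-05, -1.59768810e-03, -9.99998724e-01]]), 'wrist_force': array([ 1.01781945, -0.20875709,  0.11097136]), 'wrist_torque': array([0.00289359, 0.00904562, 0.0127428 ]), 'grip_force': 0.0, 'grip_width': 0.09115888022681069}
```

View pics/scene0.png

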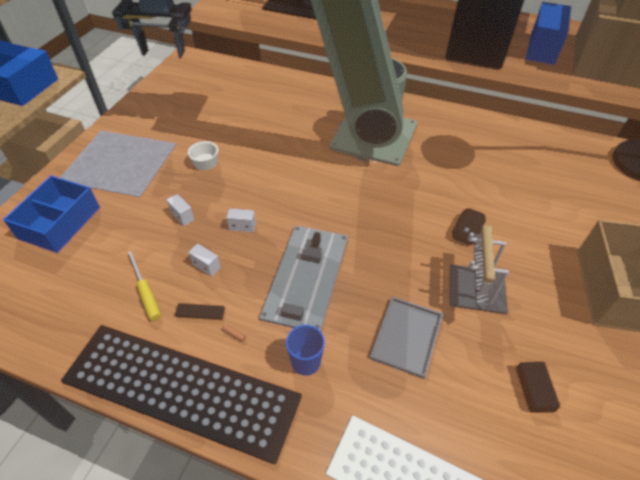

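View pics/top0.png

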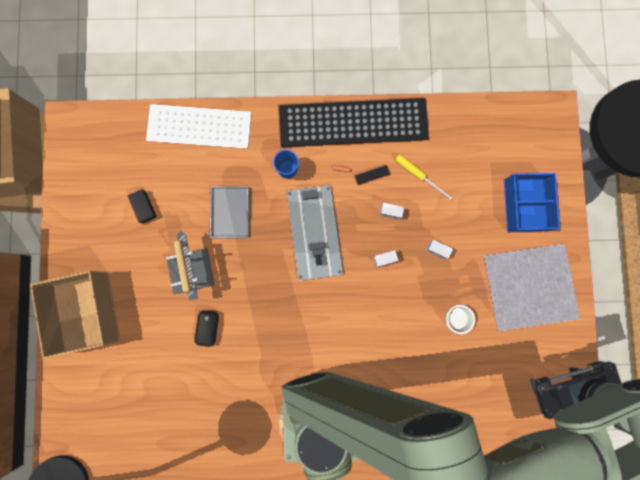

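The scene shows three blocks (top view at (393,211), (386,259) and (441,249)) and the clamp at (315,232) with its jaw near the robot. The stand with the file is at (187,265) and the tray at (231,212).

```bash
cat > h.py <<'E'
from plant import manip,camera,get_calibration
import cv2,numpy as np
R_=lambda r:cv2.Rodrigues(np.array(r,float))[0]
def cam(name,st=None):
    c=get_calibration(name); f=240/np.tan(np.radians(c["vertical_fov"]/2))
    K=np.array([[f,0,c["cx"]],[0,f,c["cy"]],[0,0,1]])
    if name=="wrist":
        T=np.eye(4);T[:3,:3]=st["eef_rot"];T[:3,3]=st["tcp_pos"];T=T@c["hand_eye"]
        R=T[:3,:3].T;t=-R@T[:3,3]
    else: R=R_(c["rvec"]);t=c["tvec"]
    return K,R,np.array(t)
def onz(C,uv,z):
    K,R,t=C;d=R.T@np.linalg.solve(K,[uv[0],uv[1],1]);o=-R.T@t
    return o+d*(z-o[2])/d[2]
def tri(Cs,uvs):
    A=np.zeros((3,3));b=np.zeros(3)
    for (K,R,t),uv in zip(Cs,uvs):
        d=R.T@np.linalg.solve(K,[uv[0],uv[1],1]);d/=np.linalg.norm(d);P=np.eye(3)-np.outer(d,d);A+=P;b+=P@(-R.T@t)
    return np.linalg.solve(A,b)
def proj(C,p):
    K,R,t=C;q=K@(R@np.array(p,float)+t);return q[:2]/q[2]
def snap(name,st_file):
    "wrist snap saved with pose"
    st=manip.state();im=camera("wrist")[:,:,::-1].copy();cv2.imwrite(f"pics/{st_file}.png",im)
    np.savez(f"pics/{st_file}.npz",eef_rot=st["eef_rot"],tcp_pos=st["tcp_pos"]);return im,cam("wrist",st)
def load(n):
    return cam("wrist",np.load(f"pics/{n}.npz"))
def yaw(): 
    r=manip.state()["eef_rot"];return np.degrees(np.arctan2(r[1,0],r[0,0]))
def go(p,yawd=None):
    "units (travel, rotation about z) to bring TCP to p with tool down; travel as first (before turning)"
    s=manip.state();R=s["eef_rot"];d=R.T@(np.array(p)-s["tcp_pos"])/0.5
    out="travel %s"%np.round(d,4)
    if yawd is not None:
        y=np.radians(yawd);G=np.array([[np.cos(y),np.sin(y),0],[np.sin(y),-np.cos(y),0],[0,0,-1.]])
        out+=" rot %s"%np.round(np.degrees(cv2.Rodrigues(R.T@G)[0].ravel())/90,4)
    print(out,"at",s["tcp_pos"].round(4),"yaw",round(yaw(),1),"t",round(s["time_s"],1),"F",s["wrist_force"].round(1),"w",round(s["grip_width"],4),"gf",round(s["grip_force"],1))
E
python3 - <<'E'
from h import *
T=cam("top");S=cam("scene")
for n,a,z in [("b1",(393,211),.046),("b2",(386,259),.046),("b3",(441,249),.046),("clampTL",(288,192),.012),("TR",(332,186),.012),("BL",(297,279),.012),("BR",(343,273),.012),("fixjaw",(311,195),.036),("stand",(205,268),.01),("tray",(231,212),.014),("file",(181,265),.14)]: print(n,onz(T,a,z).round(3))
for n,a,b in [("b1",(393,209),(206,256)),("b2",(386,257),(241,215)),("b3",(440,247),(181,206)),("handle",(317,247),(317,236)),("bar",(181,265),(489,252)),]: print(n,tri([T,S],[a,b]).round(3))
go([.45,-.12,.35],0)
E
```

```text
b1 [ 0.583 -0.223  0.046]
b2 [ 0.448 -0.198  0.046]
b3 [ 0.472 -0.354  0.046]
clampTL [0.652 0.075 0.012]
TR [ 0.667 -0.053  0.012]
BL [0.399 0.054 0.012]
BR [ 0.412 -0.078  0.012]
fixjaw [0.637 0.009 0.036]
stand [0.437 0.318 0.01 ]
tray [0.597 0.241 0.014]
file [0.44 0.35 0.14]
b1 [ 0.587 -0.218  0.039]
b2 [ 0.452 -0.195  0.045]
b3 [ 0.475 -0.348  0.041]
handle [0.481 0.002 0.084]
bar [0.44  0.351 0.139]
travel [ 0.8145 -0.6977 -0.3426] rot [-1.000e-03  1.000e-04  1.565e-01] at [ 0.1398 -0.5572  0.1781] yaw 14.1 t 0.1 F [ 1.  -0.2  0.1] w 0.0912 gf 0.0
```

```bash
python3 -m pendant '{"travel":[[0.03,-0.04,-0.06],[0.05,-0.04,-0.06],[0.08,-0.05,-0.02],[0.08,-0.05,-0.02],[0.08,-0.05,-0.02],[0.08,-0.05,-0.02],[0.08,-0.05,-0.02],[0.08,-0.05,-0.02]],"rotation":[[0,0,0],[0,0,0],[0,0,0],[0,0,0],[0,0,0],[0,0,0],[0,0,0],[0,0,0]],"claw":[100,100,100,100,100,100,100,100]}' >/dev/null
python3 -m pendant '{"travel":[[0.08,-0.05,-0.02],[0.08,-0.05,-0.02],[0.08,-0.05,-0.02],[0.08,-0.05,-0.02],[0.08,-0.05,0],[0.03,-0.02,0],[0,0,0],[0,0,0]],"rotation":[[0,0,0],[0,0,0],[0,0,0],[0,0,0],[0,0,0],[0,0,0],[0,0,0.08],[0,0,0.08]],"claw":[100,100,100,100,100,100,100,100]}'
python3 - <<'E'
from h import *
go([.6,-.12,.33],0)
E
```

```text
time_s: 1.7
tcp_pos: [0.5409, -0.1217, 0.3379]
eef_rot: [[1.0, -0.009, -0.002], [-0.009, -1.0, -0.0], [-0.002, 0.0, -1.0]]
wrist_force: [-0.3, -0.9, 0.9]
grip_width: 0.0913
grip_force: 0.0
travel [ 0.1183 -0.0044  0.0156] rot [ 0.0001  0.0014 -0.006 ] at [ 0.5409 -0.1217  0.3379] yaw -0.5 t 1.7 F [-0.3 -0.9  0.9] w 0.0913 gf 0.0
```

```bash
python3 -m pendant '{"travel":[[0.06,0,0],[0.04,0,0],[0,0,0],[0,0,0]],"rotation":[[0,0,0],[0,0,0],[0,0,-0.006],[0,0,0]],"claw":[100,100,100,100]}' >/dev/null
python3 - <<'E'
from h import *
snap(0,"w1")
E
```

```text
(no output)
```

View pics/w1.png

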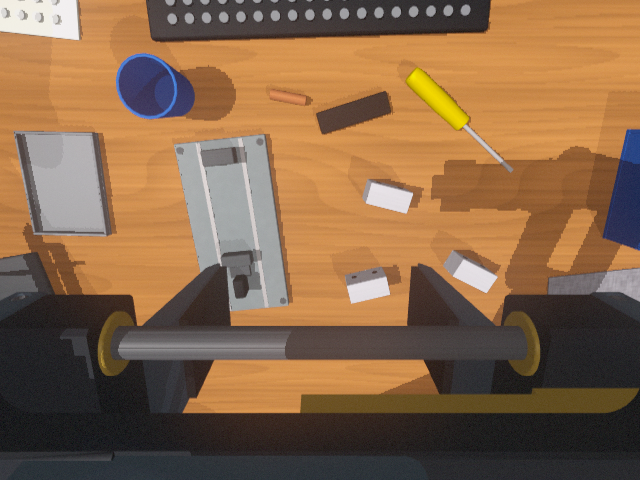

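The wrist view shows the blocks at (388,197), (367,288) and (470,272), clear of one another. The clamp lies with its fixed jaw at (222,156) and handle at (240,285), and the tray corners run from (15,133) to (112,235).

```bash
cat >> h.py <<'E'
def blocks(im,C,z=.046,vmin=150,amin=150):
    h=cv2.cvtColor(im,cv2.COLOR_BGR2HSV);m=((h[:,:,1]<45)&(h[:,:,2]>vmin)).astype(np.uint8)
    n,l,s,c=cv2.connectedComponentsWithStats(m)
    for i in range(1,n):
        if s[i,4]<amin: continue
        pts=np.argwhere(l==i)[:,::-1]
        w=np.array([onz(C,p,z)[:2] for p in pts],np.float32)
        r=cv2.minAreaRect(w);b=cv2.boxPoints(r);e=b[1]-b[0];g=b[2]-b[1];L=e if np.linalg.norm(e)>np.linalg.norm(g) else g
        if max(r[1])>.085 or max(r[1])<.04: continue
        print("blk px",c[i].round(1),"ctr",np.round(r[0],4),"size",np.round(r[1],4),"long-axis deg",np.degrees(np.arctan2(L[1],L[0])).round(1)%180, "col",im[int(c[i][1]),int(c[i][0])])
E
python3 - <<'E'
from h import *
im=cv2.imread("pics/w1.png");C=load("w1")
for v in(190,):
  blocks(im,C,vmin=v)
for n,a,z in [("cTL",(176,146),.012),("cTR",(267,136),.012),("cBR",(288,303),.012),("screwTL",(180,151),.012),("screwTR",(260,142),.012),("screwBR",(283,299),.012),("fixjawNearL",(203,166),.036),("fixjawNearR",(243,162),.036),("handle",(239,277),.046),("t1",(15,133),.014),("t2",(102,132),.014),("t3",(112,235),.014),("t4",(35,235),.014)]:
  print(n,onz(C,a,z).round(4))
big=cv2.resize(im[110:320,0:400],None,fx=2,fy=2,interpolation=cv2.INTER_CUBIC);cv2.imwrite("pics/w1c.png",big)
E
```

```text
blk px [482.8 143.2] ctr [ 0.6595 -0.3384] size [0.0709 0.0036] long-axis deg 50.4 col [196 197 206]
blk px [388.7 197.8] ctr [ 0.5873 -0.2186] size [0.0589 0.0291] long-axis deg 76.0 col [227 223 228]
blk px [262.6 282.9] ctr [ 0.4601 -0.0417] size [0.0715 0.005 ] long-axis deg 6.3 col [198 198 206]
blk px [474.6 275.9] ctr [ 0.474 -0.35 ] size [0.0591 0.0286] long-axis deg 63.4 col [226 223 227]
blk px [368.2 289.8] ctr [ 0.4513 -0.1962] size [0.0291 0.0589] long-axis deg 104.6 col [226 221 227]
cTL [0.6538 0.0779 0.012 ]
cTR [ 0.6679 -0.0504  0.012 ]
cBR [ 0.4134 -0.075   0.012 ]
screwTL [0.647 0.073 0.012]
screwTR [ 0.6598 -0.0403  0.012 ]
screwBR [ 0.4203 -0.0673  0.012 ]
fixjawNearL [0.6282 0.0348 0.036 ]
fixjawNearR [ 0.6338 -0.02    0.036 ]
handle [ 0.4707 -0.0076  0.046 ]
t1 [0.6702 0.2988 0.014 ]
t2 [0.6721 0.1778 0.014 ]
t3 [0.5243 0.1863 0.014 ]
t4 [0.5237 0.3017 0.014 ]
```

View pics/w1c.png

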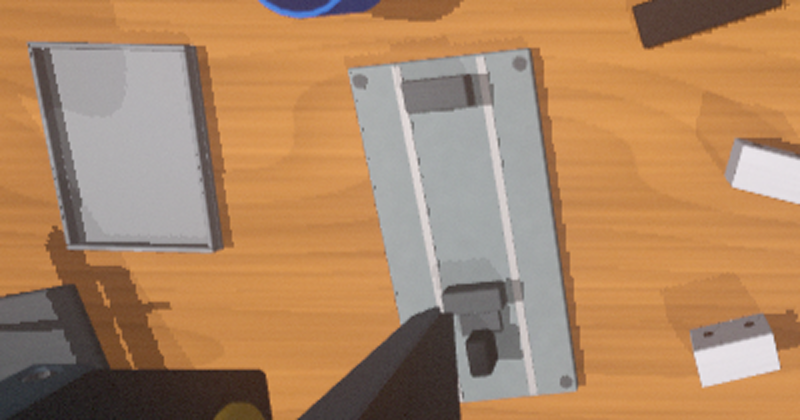

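```bash
python3 - <<'E'
from h import *
C=load("w1");c=lambda u,v:(u/2-.25,v/2+110-.25)
for n,a,z in [("TL",c(350,70),.012),("TR",c(530,50),.012),("BR",c(577,389),.012),("rail1",c(479,58),.012),("rail2",c(532,392),.012),("jL",c(405,112),.036),("jR",c(472,106),.036),("jfaceL",c(443,287),.036),("jfaceR",c(503,282),.036),("hFar",c(481,332),.046),("hnear",c(480,376),.046),("hctr",c(481,354),.046)]:
  print(n,onz(C,a,z).round(4))
go([.587,-.2186,.2],0)
E
```

```text
TL [0.6555 0.0795 0.012 ]
TR [ 0.6695 -0.0473  0.012 ]
BR [ 0.4112 -0.0754  0.012 ]
rail1 [ 0.664  -0.0115  0.012 ]
rail2 [ 0.4084 -0.0396  0.012 ]
jL [0.6285 0.0358 0.036 ]
jR [ 0.6328 -0.0101  0.036 ]
jfaceL [0.5036 0.0185 0.036 ]
jfaceR [ 0.5076 -0.0253  0.036 ]
hFar [ 0.4726 -0.0095  0.046 ]
hnear [ 0.4378 -0.0069  0.046 ]
hctr [ 0.4554 -0.0086  0.046 ]
travel [-0.0062  0.1919  0.2771] rot [0.     0.001  0.0022] at [ 0.59   -0.1226  0.3385] yaw 0.2 t 2.1 F [-0.1  0.4 -0.1] w 0.0912 gf 0.0
```

```bash
python3 -m pendant '{"travel":[[0,0.064,0.06],[0,0.064,0.06],[-0.006,0.064,0.06],[0,0,0.09],[0,0,0],[0,0,0],[0,0,0]],"rotation":[[0,0,0],[0,0,0],[0,0,0],[0,0,0],[0,0,0.08],[0,0,0.078],[0,0,0]],"claw":[100,100,100,100,100,100,100]}' >/dev/null
python3 - <<'E'
from h import *
im,C=snap(0,"w2"); blocks(im,C,vmin=190)
a=[388.7,197.8]
print(manip.state()["tcp_pos"],yaw())
E
```

```text
blk px [430.2 112.4] ctr [ 0.6571 -0.3452] size [0.0771 0.0042] long-axis deg 50.3 col [199 201 209]
blk px [319.2 215.9] ctr [ 0.5872 -0.2195] size [0.059  0.0289] long-axis deg 76.0 col [231 227 232]
blk px [ 99.2 262.4] ctr [0.593  0.0161] size [0.0715 0.006 ] long-axis deg 6.3 col [219 220 227]
blk px [469.7 286.5] ctr [ 0.4741 -0.3505] size [0.0588 0.029 ] long-axis deg 63.0 col [227 224 228]
[ 0.58756467 -0.21850234  0.20449928] -13.88292322331385
```

```bash
python3 -m pendant '{"travel":[[0,0.002,0.08],[0,0,0.08],[0,0,0.08],[0,0,0.08],[0,0,0.04],[0,0,0.025],[0,0,0],[0,0,0]],"rotation":[[0,0,0],[0,0,0],[0,0,0],[0,0,0],[0,0,0],[0,0,0],[0,0,0],[0,0,0]],"claw":[100,100,100,100,100,100,100,0]}' 25
python3 -m pendant '{"travel":[[0,0,0],[0,0,0],[0,0,0],[0,0,0],[0,0,0]],"rotation":[[0,0,0],[0,0,0],[0,0,0],[0,0,0],[0,0,0]],"claw":[0,0,0,0,0]}' 25
python3 -m pendant '{"travel":[[0,0,-0.06],[0,0,-0.1],[0,0,0],[0,0,0],[0,0,0]],"rotation":[[0,0,0],[0,0,0],[0,0,-0.075],[0,0,-0.075],[0,0,-0.075]],"claw":[0,0,0,0,0]}' 25
python3 - <<'E'
from h import *
y=np.radians(6.2);O=np.array([.5845,.0078]);d=np.array([np.cos(y),np.sin(y)])
for x in(.028,-.0045,-.037):
  p=O+d*x; print(x,p.round(4)); 
p=O+d*.028;go([*p,.092],6.2)
E
```

```text
time_s: 3.7
tcp_pos: [0.5891, -0.2197, 0.0127]
eef_rot: [[0.971, -0.241, 0.002], [-0.241, -0.971, -0.001], [0.002, 0.0, -1.0]]
wrist_force: [0.1, 1.1, 0.4]
grip_width: 0.0856
grip_force: 0.0
time_s: 4.2
tcp_pos: [0.5882, -0.2194, 0.0116]
eef_rot: [[0.97, -0.242, 0.0], [-0.242, -0.97, -0.0], [0.0, 0.0, -1.0]]
wrist_force: [0.7, -0.6, -0.2]
grip_width: 0.0462
grip_force: 0.0
time_s: 4.7
tcp_pos: [0.5882, -0.2194, 0.0919]
eef_rot: [[0.994, 0.114, 0.001], [0.114, -0.994, -0.0], [0.001, 0.0, -1.0]]
wrist_force: [-0.2, -0.7, 0.1]
grip_width: 0.006
grip_force: 0.0
0.028 [0.6123 0.0108]
-0.0045 [0.58   0.0073]
-0.037 [0.5477 0.0038]
travel [ 1.003e-01 -4.519e-01 -3.000e-04] rot [ 0.0003 -0.0005  0.0037] at [ 0.5882 -0.2194  0.0919] yaw 6.5 t 4.7 F [-0.2 -0.7  0.1] w 0.006 gf 0.0
```

The fingers closed on nothing, so the block must have moved. I'll look again.

```bash
python3 -m pendant '{"travel":[[0,0,-0.08],[0,0,-0.08],[0,0,-0.08],[0,0,-0.06],[0,0,0]],"rotation":[[0,0,0],[0,0,0],[0,0,0],[0,0,0],[0,0,0]],"claw":[100,100,100,100,100]}' 25 >/dev/null
python3 - <<'E'
from h import *
im,C=snap(0,"w3"); blocks(im,C,vmin=190)
print(manip.state()["tcp_pos"],yaw())
E
```

```text
blk px [437.6 161.9] ctr [ 0.6563 -0.3457] size [0.0812 0.0046] long-axis deg 50.4 col [208 210 220]
blk px [316.3 212.5] ctr [ 0.5874 -0.2193] size [0.0591 0.0293] long-axis deg 76.0 col [239 235 240]
blk px [117.7 293.3] ctr [0.463  0.0063] size [0.0439 0.0055] long-axis deg 6.3 col [210 212 218]
blk px [293.8 316.6] ctr [ 0.4578 -0.2057] size [0.0255 0.0418] long-axis deg 96.2 col [236 232 237]
[ 0.58915468 -0.2197222   0.24392918] 6.2593276165666
```

View pics/w3.png

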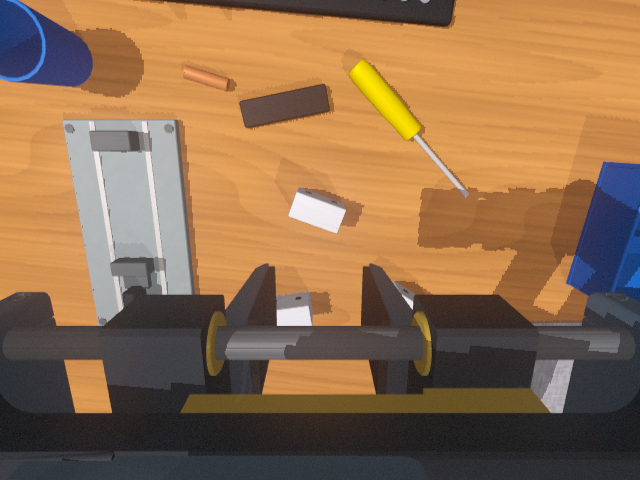

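```bash
python3 -m pendant '{"travel":[[0,0,0],[0,0,0],[0,0,0],[0,0,0.09],[0,0,0.09],[0,0,0.09],[0,0,0.09],[0,0,0.08]],"rotation":[[0,0,0.075],[0,0,0.075],[0,0,0.075],[0,0,0],[0,0,0],[0,0,0],[0,0,0],[0,0,0]],"claw":[100,100,100,100,100,100,100,100]}' 25 
python3 -m pendant '{"travel":[[-0.002,0,0.022],[0,0,0]],"rotation":[[0,0,0],[0,0,0]],"claw":[100,100]}' 25 
python3 - <<'E'
from h import *
im,C=snap(0,"w4");s=camera("scene")[:,:,::-1];
print(proj(cam("scene"),manip.state()["tcp_pos"]))
a=cv2.resize(s[140:300,120:280],(480,480));b=cv2.resize(im[150:420,160:480],(320,270)) 
o=np.zeros((480,800,3),np.uint8);o[:,:480]=a;o[:270,480:]=b;cv2.imwrite("pics/c4.png",o)
E
```

```text
time_s: 6.05
tcp_pos: [0.5858, -0.2184, 0.0175]
eef_rot: [[0.97, -0.242, -0.004], [-0.242, -0.97, 0.002], [-0.004, -0.001, -1.0]]
wrist_force: [-0.9, 0.3, 0.5]
grip_width: 0.091
grip_force: 0.0
time_s: 6.25
tcp_pos: [0.585, -0.2183, 0.0079]
eef_rot: [[0.97, -0.242, -0.006], [-0.242, -0.97, 0.002], [-0.006, -0.001, -1.0]]
wrist_force: [0.4, -0.2, 0.9]
grip_width: 0.0912
grip_force: 0.0
[204.44065651 263.51801273]
```

View pics/c4.png

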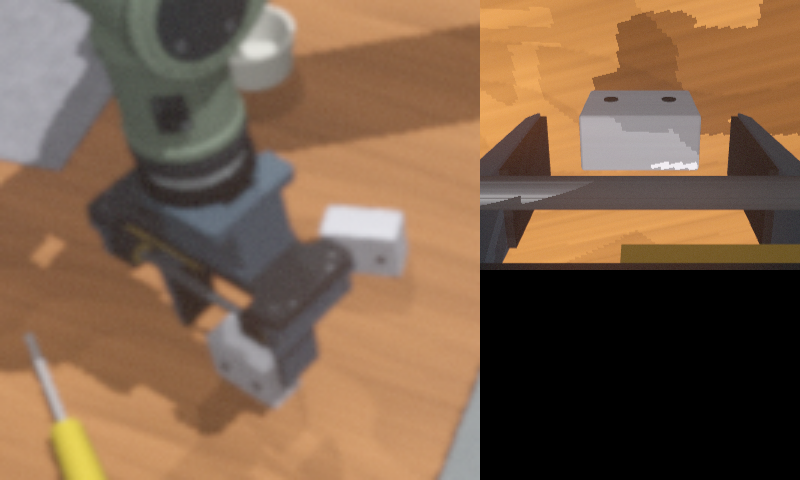

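The block stands squarely between the fingers, so I'll close again and watch the width.

```bash
for i in 1 2; do python3 -m pendant '{"travel":[[0,0,0],[0,0,0]],"rotation":[[0,0,0],[0,0,0]],"claw":[0,0]}' 25 | egrep 'time|grip|tcp|force'; done; python3 -m pendant '{"travel":[[0,0,0],[0,0,0],[0,0,0]],"rotation":[[0,0,0],[0,0,0],[0,0,0]],"claw":[0,0,0]}' 25 | egrep 'time|grip|tcp|force'
```

```text
time_s: 6.55
tcp_pos: [0.5885, -0.2196, 0.0124]
wrist_force: [-0.4, 0.1, 0.4]
grip_width: 0.0784
grip_force: 0.0
time_s: 6.75
tcp_pos: [0.5875, -0.2192, 0.0111]
wrist_force: [-0.6, -1.0, 0.2]
grip_width: 0.062
grip_force: 0.0
time_s: 7.05
tcp_pos: [0.5879, -0.2193, 0.0112]
wrist_force: [1.1, 0.5, 5.7]
grip_width: 0.0379
grip_force: 2.8
```

```bash
python3 - <<'E'
from h import *
im,C=snap(0,"w5");s=camera("scene")[:,:,::-1]
a=cv2.resize(s[170:290,140:260],(480,480),interpolation=cv2.INTER_CUBIC);b=cv2.resize(im[150:420,160:480],(320,270)) 
o=np.zeros((480,800,3),np.uint8);o[:,:480]=a;o[:270,480:]=b;cv2.imwrite("pics/c5.png",o);go([.5,0,0])
E
```

```text
travel [-0.2767 -0.383   0.0218] at [ 0.5879 -0.2193  0.0112] yaw -14.0 t 7.2 F [0.7 1.  5.3] w 0.0302 gf 2.8
```

View pics/c5.png

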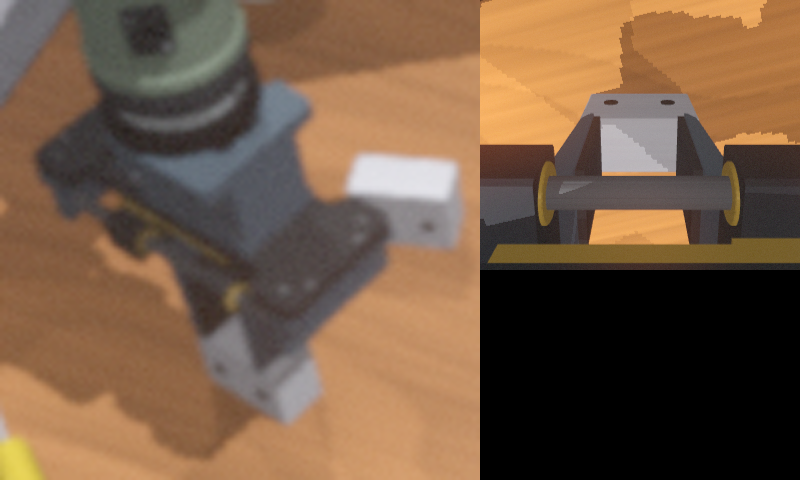

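The numbers show the fingertips end about 33 mm short of the reported TCP. In w4 their edges project at depth 0.171, not 0.2045, and they closed on top of the block. I'll lift, open and go about 30 mm lower while watching the force.

```bash
python3 -m pendant '{"travel":[[0,0,-0.02],[0,0,0],[0,0,0],[0,0,0],[0,0,0],[0,0,0],[0,0,0],[0,0,0.02]],"rotation":[[0,0,0],[0,0,0],[0,0,0],[0,0,0],[0,0,0],[0,0,0],[0,0,0],[0,0,0]],"claw":[100,100,100,100,100,100,100,100]}' 25 | egrep 'time|grip|tcp|force'
for i in 1 2 3; do python3 -m pendant '{"travel":[[0,0,0.012],[0,0,0.006]],"rotation":[[0,0,0],[0,0,0]],"claw":[100,100]}' | egrep 'tcp|force|width';done
python3 -m pendant '{"travel":[[0,0,0],[0,0,0],[0,0,0],[0,0,0],[0,0,0],[0,0,0]],"rotation":[[0,0,0],[0,0,0],[0,0,0],[0,0,0],[0,0,0],[0,0,0]],"claw":[0,0,0,0,0,0]}' 25 | egrep 'time|grip|tcp|force'
python3 -c "
from h import *
im,C=snap(0,'w6');"
```

```text
time_s: 7.95
tcp_pos: [0.5883, -0.2195, 0.0112]
wrist_force: [0.4, 0.8, 0.0]
grip_width: 0.0901
grip_force: 0.0
tcp_pos: [0.5863, -0.2188, -0.0]
wrist_force: [-0.3, 0.2, -0.5]
grip_width: 0.0911
grip_force: 0.0
tcp_pos: [0.5868, -0.2189, -0.0085]
wrist_force: [-0.8, 1.0, 0.2]
grip_width: 0.0912
grip_force: 0.0
tcp_pos: [0.5869, -0.219, -0.0173]
wrist_force: [0.3, -0.3, -0.1]
grip_width: 0.0913
grip_force: 0.0
time_s: 9.15
tcp_pos: [0.5873, -0.2192, -0.0164]
wrist_force: [-0.6, -0.5, 1.2]
grip_width: 0.06
grip_force: 25.0
```

View pics/w6.png

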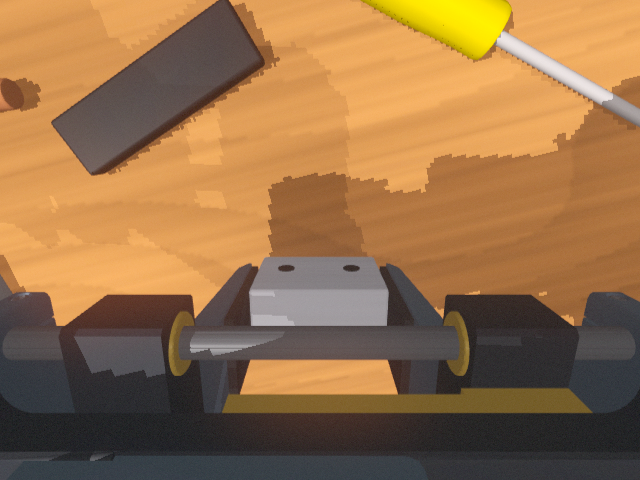

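Gripped at 60 mm and 25 N, so the tips are about 33 mm above the reported TCP. I'll carry the block to the clamp.

```bash
python3 -m pendant '{"travel":[[0,0,-0.06],[0,0,-0.09],[0,0,-0.03],[0,0,0],[0,0,0],[0,0,0],[0,0,0]],"rotation":[[0,0,0],[0,0,0],[0,0,0],[0,0,-0.075],[0,0,-0.075],[0,0,-0.075],[0,0,0]],"claw":[0,0,0,0,0,0,0]}' 25 >/dev/null
python3 - <<'E'
from h import *
go([.6123,.0108,.02],6.2)
E
```

```text
travel [ 0.101  -0.4509  0.1059] rot [-0.0003  0.0007  0.0004] at [ 0.5866 -0.2188  0.0729] yaw 6.2 t 9.9 F [ 0.5  0.3 -2.2] w 0.06 gf 25.0
```

```bash
python3 -m pendant '{"travel":[[0.017,-0.07,0],[0.017,-0.08,0],[0.017,-0.08,0],[0.017,-0.08,0],[0.017,-0.08,0],[0.016,-0.061,0],[0,0,0],[0,0,0]],"rotation":[[0,0,0],[0,0,0],[0,0,0],[0,0,0],[0,0,0],[0,0,0],[0,0,0],[0,0,0]],"claw":[0,0,0,0,0,0,0,0]}' 25 >/dev/null
python3 - <<'E'
from h import *
im,C=snap(0,"w7");cv2.imwrite("pics/w7c.png",cv2.resize(im[60:340,180:460],(560,560)))
go([.6123,.0108,-.0035],6.2)
E
```

```text
travel [-0.     -0.0013  0.153 ] rot [ 0.0003  0.0005 -0.    ] at [0.6124 0.0102 0.073 ] yaw 6.2 t 10.8 F [-0.4 -0.3 -2.9] w 0.06 gf 25.0
```

View pics/w7c.png

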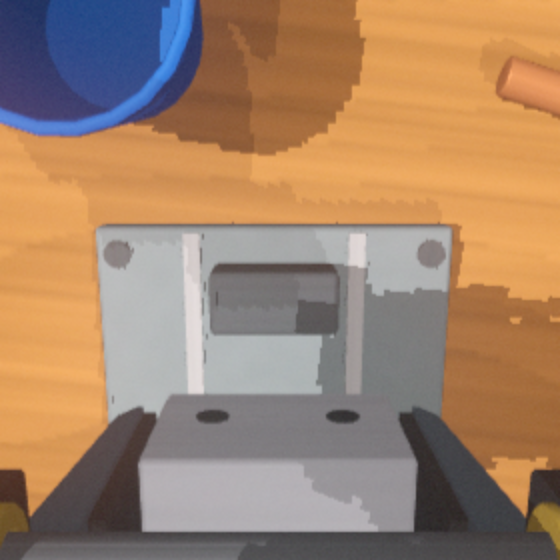

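The fixed jaw's near edge is at crop row 335, cols 210–338. The base's far edge runs from (98,228) to (452,226), almost square with the tool.

```bash
python3 - <<'E'
from h import *
C=load("w7");c=lambda u,v:(u/2-.25+180,v/2+60-.25)
P={n:onz(C,a,z) for n,a,z in [("bl",c(98,228),.012),("br",c(452,226),.012),("jL",c(210,335),.036),("jR",c(338,335),.036),("jfL",c(212,267),.036),("s1",c(118,254),.012),("s2",c(431,254),.012)]}
for n in P: print(n,P[n].round(4))
for a,b in(("br","bl"),("jR","jL"),("s2","s1")):
    d=P[b]-P[a];print(np.degrees(np.arctan2(-d[0],d[1])).round(2),np.linalg.norm(d).round(4),((P[a]+P[b])/2).round(4))
E
```

```text
bl [0.6569 0.0805 0.012 ]
br [ 0.6716 -0.0455  0.012 ]
jL [0.6281 0.0356 0.036 ]
jR [ 0.6328 -0.0076  0.036 ]
jfL [0.6512 0.0369 0.036 ]
s1 [0.6484 0.0729 0.012 ]
s2 [ 0.6609 -0.0397  0.012 ]
6.64 0.1269 [0.6642 0.0175 0.012 ]
6.32 0.0435 [0.6305 0.014  0.036 ]
6.32 0.1133 [0.6546 0.0166 0.012 ]
```

```bash
python3 -m pendant '{"travel":[[0,-0.003,0.06],[0,0,0.06],[0,0,0.02],[0,0,0.01],[0,0,0.005],[0,0,0]],"rotation":[[0,0,0],[0,0,0],[0,0,0],[0,0,0],[0,0,0],[0,0,0]],"claw":[0,0,0,0,0,0]}' 25 
python3 -m pendant '{"travel":[[0,0,0],[0,0,0],[0,0,0],[0,0,0],[0,0,0],[0,0,-0.08],[0,0,-0.08],[0,0,-0.08]],"rotation":[[0,0,0],[0,0,0],[0,0,0],[0,0,0],[0,0,0],[0,0,0],[0,0,0],[0,0,0]],"claw":[100,100,100,100,100,100,100,100]}' >/dev/null
python3 - <<'E'
from h import *
go([.4513,-.1962,.18],14.6)
E
```

```text
time_s: 11.35
tcp_pos: [0.6135, 0.0117, -0.0033]
eef_rot: [[0.994, 0.108, 0.002], [0.108, -0.994, -0.0], [0.002, 0.0, -1.0]]
wrist_force: [0.7, 0.6, -1.4]
grip_width: 0.0598
grip_force: 25.0
travel [-0.3655  0.3791 -0.1257] rot [-0.      0.0005 -0.0927] at [0.6123 0.0121 0.117 ] yaw 6.3 t 12.2 F [ 1.4  1.4 -0.6] w 0.0909 gf 0.0
```

```bash
python3 -m pendant '{"travel":[[-0.045,0.05,-0.018],[-0.053,0.055,-0.018],[-0.053,0.055,-0.018],[-0.053,0.055,-0.018],[-0.053,0.055,-0.018],[-0.053,0.055,-0.018],[-0.053,0.054,-0.018],[0,0,0]],"rotation":[[0,0,0],[0,0,0],[0,0,0],[0,0,0],[0,0,0],[0,0,0],[0,0,0],[0,0,-0.093]],"claw":[100,100,100,100,100,100,100,100]}' >/dev/null
python3 -m pendant '{"travel":[[0,0,0],[0,0,0]],"rotation":[[0,0,0],[0,0,0]],"claw":[100,100]}' >/dev/null
python3 - <<'E'
from h import *
im,C=snap(0,"w8"); blocks(im,C,vmin=190)
go([.4513,-.1962,-.0165],14.6)
E
```

```text
blk px [103.5 171.1] ctr [0.4468 0.0051] size [0.0709 0.0055] long-axis deg 6.3 col [211 212 219]
blk px [163.8 179.7] ctr [ 0.4536 -0.049 ] size [0.0715 0.0054] long-axis deg 6.0 col [207 210 216]
blk px [318.5 223.7] ctr [ 0.4509 -0.1964] size [0.0291 0.0584] long-axis deg 104.5 col [223 219 225]
travel [-0.0035  0.0004  0.3903] rot [-0.0002  0.0001 -0.0008] at [ 0.453  -0.1956  0.1787] yaw 14.5 t 13.2 F [-0.3 -0.1  0.3] w 0.0912 gf 0.0
```

```bash
python3 -m pendant '{"travel":[[-0.004,0,0.08],[0,0,0.09],[0,0,0.09],[0,0,0.08],[0,0,0.03],[0,0,0.02],[0,0,0],[0,0,0]],"rotation":[[0,0,0],[0,0,0],[0,0,0],[0,0,0],[0,0,0],[0,0,0],[0,0,0],[0,0,0]],"claw":[100,100,100,100,100,100,100,0]}' 25 | egrep 'tcp|force'
python3 -m pendant '{"travel":[[0,0,0],[0,0,0],[0,0,0],[0,0,0],[0,0,0]],"rotation":[[0,0,0],[0,0,0],[0,0,0],[0,0,0],[0,0,0]],"claw":[0,0,0,0,0]}' 25 | egrep 'tcp|width|force'
python3 -m pendant '{"travel":[[0,0,-0.06],[0,0,-0.09],[0,0,-0.06],[0,0,0],[0,0,0]],"rotation":[[0,0,0],[0,0,0],[0,0,0],[0,0,0.09],[0,0,0]],"claw":[0,0,0,0,0]}' 25 >/dev/null
python3 - <<'E'
from h import *
go([.5807,.0085,-.0035],6.3)
E
```

```text
tcp_pos: [0.4519, -0.1967, -0.0155]
wrist_force: [-0.1, -0.5, -0.2]
grip_force: 0.0
tcp_pos: [0.4513, -0.1968, -0.0155]
wrist_force: [-1.0, 0.8, 6.4]
grip_width: 0.0599
grip_force: 25.0
travel [ 0.3043 -0.3784  0.1859] rot [ 0.0005 -0.0007  0.0025] at [ 0.451  -0.1967  0.0894] yaw 6.5 t 15.0 F [-0.5  0.1 -2.2] w 0.0597 gf 25.0
```

```bash
python3 -m pendant '{"travel":[[0.044,-0.044,0],[0.045,-0.057,0],[0.045,-0.057,0],[0.045,-0.057,0],[0.045,-0.057,0],[0.045,-0.057,0],[0.035,-0.049,0],[0,0,0]],"rotation":[[0,0,0],[0,0,0],[0,0,0],[0,0,0],[0,0,0],[0,0,0],[0,0,0.0025],[0,0,0]],"claw":[0,0,0,0,0,0,0,0]}' >/dev/null
python3 -m pendant '{"travel":[[0,0,0],[0,0,0]],"rotation":[[0,0,0],[0,0,0]],"claw":[0,0]}' >/dev/null
python3 - <<'E'
from h import *
go([.5807,.0085,-.0025],6.3)
E
```

```text
travel [ 0.0037 -0.0012  0.1806] rot [0.0001 0.0017 0.0005] at [0.5792 0.0078 0.0878] yaw 6.3 t 16.0 F [ 1.5  0.5 -2.2] w 0.06 gf 25.0
```

```bash
python3 -m pendant '{"travel":[[0.001,-0.001,0.06],[0,0,0.07],[0,0,0.03],[0,0,0.01],[0,0,0.01],[0,0,0],[0,0,0]],"rotation":[[0,0,0],[0,0,0],[0,0,0],[0,0,0],[0,0,0],[0,0,0],[0,0,0]],"claw":[0,0,0,0,0,0,0]}' 25 | egrep 'tcp|force'
python3 -m pendant '{"travel":[[0,0,0],[0,0,0],[0,0,0],[0,0,0],[0,0,0],[0,0,-0.08],[0,0,-0.08],[0,0,-0.08]],"rotation":[[0,0,0],[0,0,0],[0,0,0],[0,0,0],[0,0,0],[0,0,0],[0,0,0],[0,0,0]],"claw":[100,100,100,100,100,100,100,100]}' >/dev/null
python3 - <<'E'
from h import *
go([.474,-.3505,.18],-26.8)
E
```

```text
tcp_pos: [0.5816, 0.0088, -0.0002]
wrist_force: [0.2, 0.1, -1.7]
grip_force: 25.0
travel [-0.2908  0.6914 -0.1198] rot [1.000e-04 5.000e-04 3.678e-01] at [0.5805 0.009  0.12  ] yaw 6.3 t 17.5 F [0.4 0.7 0.2] w 0.0913 gf 0.0
```

```bash
python3 -m pendant '{"travel":[[-0.036,0.087,-0.02],[-0.036,0.087,-0.02],[-0.036,0.087,-0.02],[-0.036,0.087,-0.02],[-0.036,0.087,-0.02],[-0.036,0.087,-0.02],[-0.036,0.087,0],[-0.038,0.083,0]],"rotation":[[0,0,0],[0,0,0],[0,0,0],[0,0,0],[0,0,0],[0,0,0],[0,0,0],[0,0,0]],"claw":[100,100,100,100,100,100,100,100]}' >/dev/null
python3 -m pendant '{"travel":[[0,0,0],[0,0,0],[0,0,0],[0,0,0],[0,0,0],[0,0,0]],"rotation":[[0,0,0.09],[0,0,0.09],[0,0,0.09],[0,0,0.09],[0,0,0.008],[0,0,0]],"claw":[100,100,100,100,100,100]}' >/dev/null
python3 - <<'E'
from h import *
im,C=snap(0,"w9"); blocks(im,C,vmin=190)
go([.474,-.3505,-.0165],-26.8)
E
```

```text
blk px [319.5 222.7] ctr [ 0.4732 -0.3511] size [0.0589 0.0291] long-axis deg 63.4 col [235 230 236]
travel [-1.400e-03  3.000e-04  3.907e-01] rot [0.     0.     0.0014] at [ 0.4747 -0.3507  0.1788] yaw -26.7 t 18.9 F [ 0.  -0.4  0.5] w 0.0913 gf 0.0
```

```bash
python3 -m pendant '{"travel":[[-0.003,0.002,0.08],[0,0,0.09],[0,0,0.09],[0,0,0.08],[0,0,0.03],[0,0,0.02],[0,0,0],[0,0,0]],"rotation":[[0,0,0],[0,0,0],[0,0,0],[0,0,0],[0,0,0],[0,0,0],[0,0,0],[0,0,0]],"claw":[100,100,100,100,100,100,100,0]}' 25 | egrep 'tcp|force'
python3 -m pendant '{"travel":[[0,0,0],[0,0,0],[0,0,0],[0,0,0],[0,0,0]],"rotation":[[0,0,0],[0,0,0],[0,0,0],[0,0,0],[0,0,0]],"claw":[0,0,0,0,0]}' 25 | egrep 'tcp|width|force'
python3 -m pendant '{"travel":[[0,0,-0.06],[0,0,-0.09],[0,0,-0.06],[0,0,0],[0,0,0],[0,0,0],[0,0,0],[0,0,0]],"rotation":[[0,0,0],[0,0,0],[0,0,0],[0,0,-0.09],[0,0,-0.09],[0,0,-0.09],[0,0,-0.09],[0,0,-0.008]],"claw":[0,0,0,0,0,0,0,0]}' 25 >/dev/null
python3 - <<'E'
from h import *
go([.5484,.0049,-.0035],6.3)
E
```

```text
tcp_pos: [0.4737, -0.3516, -0.0152]
wrist_force: [1.0, -1.1, -0.9]
grip_force: 0.0
tcp_pos: [0.4733, -0.3513, -0.0154]
wrist_force: [-0.6, 1.5, 4.9]
grip_width: 0.0599
grip_force: 25.0
travel [ 0.2296 -0.6899  0.1837] rot [-0.0006  0.0007  0.0003] at [ 0.4724 -0.3507  0.0882] yaw 6.3 t 21.1 F [-0.4  0.2 -2.1] w 0.0599 gf 25.0
```

```bash
python3 -m pendant '{"travel":[[0.028,-0.07,0],[0.03,-0.09,0],[0.03,-0.09,0],[0.03,-0.09,0],[0.03,-0.09,0],[0.03,-0.09,0],[0.03,-0.09,0],[0.021,-0.08,0]],"rotation":[[0,0,0],[0,0,0],[0,0,0],[0,0,0],[0,0,0],[0,0,0],[0,0,0],[0,0,0]],"claw":[0,0,0,0,0,0,0,0]}' >/dev/null
python3 -m pendant '{"travel":[[0,0,0],[0,0,0],[0,0,0]],"rotation":[[0,0,0],[0,0,0],[0,0,0]],"claw":[0,0,0]}' >/dev/null
python3 - <<'E'
from h import *
go([.5484,.0049,-.0035],6.3)
E
```

```text
travel [ 0.0002 -0.0026  0.1841] rot [ 0.0003  0.0005 -0.0011] at [0.5485 0.0036 0.0885] yaw 6.2 t 22.1 F [ 0.8  0.5 -0.9] w 0.0599 gf 25.0
```

```bash
python3 -m pendant '{"travel":[[0,-0.002,0.06],[0,0,0.07],[0,0,0.03],[0,0,0.015],[0,0,0.007],[0,0,0],[0,0,0]],"rotation":[[0,0,0],[0,0,0],[0,0,0],[0,0,0],[0,0,0],[0,0,0],[0,0,0]],"claw":[0,0,0,0,0,0,0]}' 25 | egrep 'tcp|force'
python3 -m pendant '{"travel":[[0,0,0],[0,0,0],[0,0,0],[0,0,0],[0,0,0],[0,0,-0.09],[0,0,-0.09],[0,0,-0.09]],"rotation":[[0,0,0],[0,0,0],[0,0,0],[0,0,0],[0,0,0],[0,0,0],[0,0,0],[0,0,0]],"claw":[100,100,100,100,100,100,100,100]}' >/dev/null
python3 -m pendant '{"travel":[[-0.04,0,-0.06],[-0.08,0,-0.06],[-0.08,0,-0.03],[0,0,0],[0,0,0]],"rotation":[[0,0,0],[0,0,0],[0,0,0],[0,0,0],[0,0,0]],"claw":[100,100,100,100,100]}' >/dev/null
python3 - <<'E'
from h import *
im,C=snap(0,"w10");cv2.imwrite("pics/w10c.png",cv2.resize(im[60:300,200:440],(720,720))[:600]); blocks(im,C,z=.058,vmin=185)
go([.44,0,.05],6.3)
E
```

```text
tcp_pos: [0.5497, 0.0051, -0.0012]
wrist_force: [-0.3, 0.2, -1.8]
grip_force: 25.0
blk px [318.2  32.1] ctr [0.6176 0.0125] size [0.0395 0.0596] long-axis deg 94.2 col [233 228 232]
blk px [318.6  73.4] ctr [0.5816 0.0088] size [0.0312 0.0587] long-axis deg 95.6 col [234 229 233]
blk px [345.4 214.2] ctr [ 0.4554 -0.0319] size [0.0696 0.0049] long-axis deg 7.4 col [195 196 204]
travel [-0.0187 -0.0131  0.3156] rot [ 0.0001 -0.0006 -0.0001] at [ 0.4498 -0.0055  0.2078] yaw 6.3 t 24.2 F [-1.  -0.9 -1.3] w 0.0913 gf 0.0
```

View pics/w10c.png

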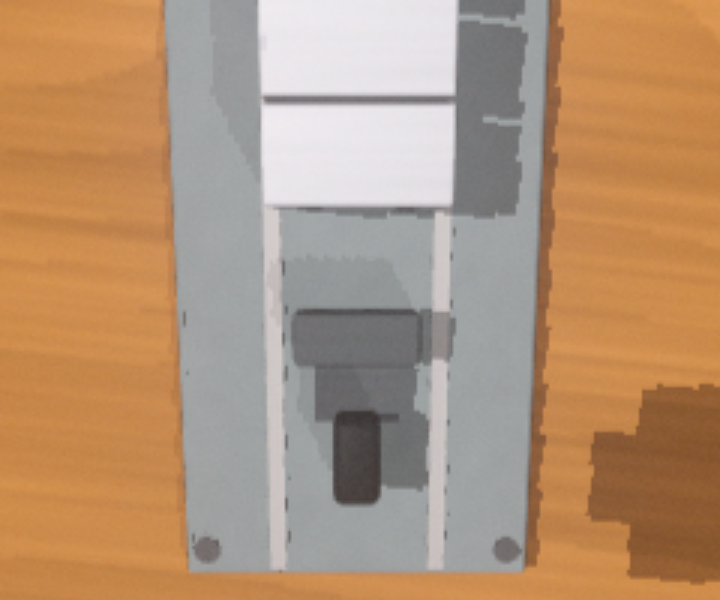

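Two blocks show in line at the bottom of the row and the jaw is ready. The handle's top centre is at crop (357,458), the jaw face at row 312 and the block's back face at row 207.

```bash
python3 - <<'E'
from h import *
C=load("w10");c=lambda u,v:(200+u/3-.33,60+v/3-.33)
h=onz(C,c(357,458),.046);f=onz(C,c(357,312),.036);b=onz(C,c(357,207),.058)
print(h,f,b,np.linalg.norm(f-h),(b-f)[:2])
go([h[0],h[1],-.013],6.3)
E
```

```text
[ 0.45318793 -0.00543198  0.046     ] [ 5.00937142e-01 -1.13255709e-04  3.60000000e-02] [0.53404568 0.00356635 0.058     ] 0.049074189675349385 [0.03310854 0.0036796 ]
travel [0.0062 0.0006 0.4416] rot [ 0.0001 -0.0006 -0.0001] at [ 0.4498 -0.0055  0.2078] yaw 6.3 t 24.2 F [-1.  -0.9 -1.3] w 0.0913 gf 0.0
```

```bash
python3 -m pendant '{"travel":[[0.006,0,0.08],[0,0,0.09],[0,0,0.09],[0,0,0.09],[0,0,0.06],[0,0,0.032],[0,0,0],[0,0,0]],"rotation":[[0,0,0],[0,0,0],[0,0,0],[0,0,0],[0,0,0],[0,0,0],[0,0,0],[0,0,0]],"claw":[50,50,50,50,50,50,50,0]}' 50 | egrep 'tcp|force|width'
python3 -m pendant '{"travel":[[0,0,0],[0,0,0],[0,0,0],[0,0,0],[0,0,0],[0,0,0]],"rotation":[[0,0,0],[0,0,0],[0,0,0],[0,0,0],[0,0,0],[0,0,0]],"claw":[0,0,0,0,0,0]}' 50 | egrep 'tcp|width|force'
python3 -m pendant '{"travel":[[0.01,0,0],[0.016,0,0],[0.016,0,0],[0.016,0,0],[0,0,0]],"rotation":[[0,0,0],[0,0,0],[0,0,0],[0,0,0],[0,0,0]],"claw":[0,0,0,0,0]}' 50 | egrep 'tcp|width|force'
python3 -m pendant '{"travel":[[0.006,0,0],[0.006,0,0],[0,0,0]],"rotation":[[0,0,0],[0,0,0],[0,0,0]],"claw":[0,0,0]}' 50 | egrep 'tcp|width|force'
```

```text
tcp_pos: [0.453, -0.0051, -0.0138]
wrist_force: [-0.7, 0.6, -0.4]
grip_width: 0.0407
grip_force: 0.0
tcp_pos: [0.4537, -0.0052, -0.0119]
wrist_force: [-0.6, 0.9, 7.0]
grip_width: 0.0158
grip_force: 50.8
tcp_pos: [0.4815, -0.0021, -0.0119]
wrist_force: [-3.0, 0.2, 8.0]
grip_width: 0.0156
grip_force: 52.4
tcp_pos: [0.4865, -0.0016, -0.0119]
wrist_force: [-4.3, -2.0, 9.5]
grip_width: 0.0159
grip_force: 53.1
```

```bash
for i in 1 2 3 4; do python3 -m pendant '{"travel":[[0.003,0,0],[0.003,0,0],[0,0,0]],"rotation":[[0,0,0],[0,0,0],[0,0,0]],"claw":[0,0,0]}' 50 | egrep 'tcp|force'; done
```

```text
tcp_pos: [0.4885, -0.0013, -0.0119]
wrist_force: [-7.0, -1.0, 12.3]
grip_force: 54.1
tcp_pos: [0.4911, -0.0011, -0.0119]
wrist_force: [-8.6, -1.3, 13.2]
grip_force: 54.5
tcp_pos: [0.493, -0.0008, -0.0119]
wrist_force: [-10.6, -2.2, 13.9]
grip_force: 56.0
tcp_pos: [0.4928, -0.0008, -0.012]
wrist_force: [-16.3, -4.5, 21.3]
grip_force: 60.2
```

```bash
python3 -m pendant '{"travel":[[0.003,0,0],[0.003,0,0],[0,0,0]],"rotation":[[0,0,0],[0,0,0],[0,0,0]],"claw":[0,0,0]}' 50 | egrep 'tcp|force'
python3 -m pendant '{"travel":[[-0.008,0,0],[0,0,0],[0,0,0],[0,0,0],[0,0,0],[0,0,0],[0,0,-0.06],[0,0,-0.09]],"rotation":[[0,0,0],[0,0,0],[0,0,0],[0,0,0],[0,0,0],[0,0,0],[0,0,0],[0,0,0]],"claw":[50,50,50,50,50,50,50,50]}' 25 | egrep 'tcp|force'
python3 -m pendant '{"travel":[[0,0,-0.09],[0,0,-0.09],[0.06,0,-0.03],[0.06,0,0],[0,0,0],[0,0,0]],"rotation":[[0,0,0],[0,0,0],[0,0,0],[0,0,0],[0,0,0],[0,0,0]],"claw":[50,50,50,50,50,50]}' 25 | egrep 'tcp|force'
python3 - <<'E'
from h import *
im,C=snap(0,"w11");cv2.imwrite("pics/w11c.png",cv2.resize(im[0:300,160:480],(640,600)))
h=cv2.cvtColor(im,cv2.COLOR_BGR2HSV)
go([.44,.35,.25],180)
E
```

```text
tcp_pos: [0.4927, -0.0008, -0.012]
wrist_force: [-21.3, -5.6, 27.9]
grip_force: 64.1
tcp_pos: [0.4957, -0.0001, 0.0603]
wrist_force: [1.3, 0.1, 0.7]
grip_force: 0.0
tcp_pos: [0.5571, 0.0065, 0.1659]
wrist_force: [-0.5, -0.3, -0.5]
grip_force: 0.0
travel [-0.1566 -0.7086 -0.1677] rot [-0.0027  0.     -1.93  ] at [0.5565 0.0064 0.1659] yaw 6.3 t 29.4 F [-0.5  0.6 -0. ] w 0.0456 gf 0.0
```

View pics/w11c.png

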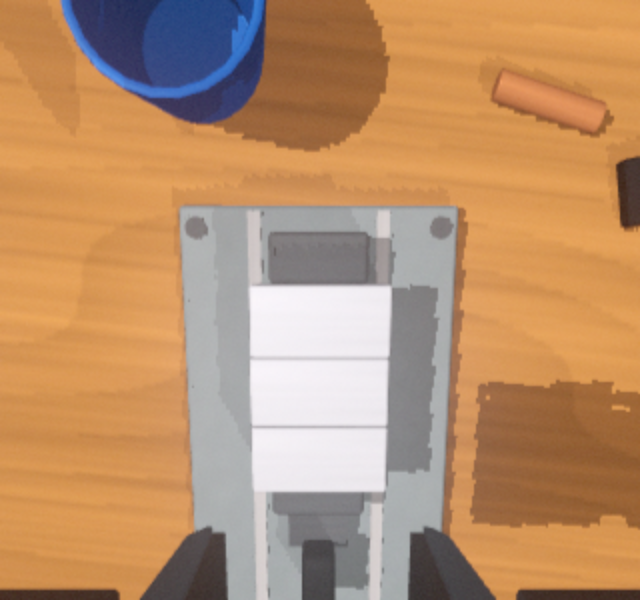

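The three blocks are clamped tight and centred, with no gaps between them. Next is one view that shows both the stand and the tray.

```bash
python3 -m pendant '{"travel":[[-0.018,-0.076,-0.039],[-0.018,-0.076,-0.039],[-0.018,-0.076,-0.039],[-0.018,-0.076,-0.039],[-0.018,-0.076,-0.039],[-0.018,-0.076,-0.039],[-0.018,-0.076,-0.039],[-0.018,-0.076,-0.039]],"rotation":[[0,0,0],[0,0,0],[0,0,0],[0,0,0],[0,0,0],[0,0,0],[0,0,0],[0,0,0]],"claw":[100,100,100,100,100,100,100,100]}' | egrep 'tcp|force'
python3 -m pendant '{"travel":[[0,0,0],[0,0,0],[0,0,0]],"rotation":[[0,0,0],[0,0,0],[0,0,0]],"claw":[100,100,100]}' | egrep 'tcp|force'
python3 - <<'E'
from h import *
im,C=snap(0,"w12");cv2.imwrite("pics/w12c.png",cv2.resize(im[0:360,60:540],(800,600)))
E
```

```text
tcp_pos: [0.4509, 0.3013, 0.3232]
wrist_force: [1.2, -0.0, 0.2]
grip_force: 0.0
tcp_pos: [0.4523, 0.2993, 0.3217]
wrist_force: [-0.4, 0.2, -0.2]
grip_force: 0.0
```

View pics/w12c.png

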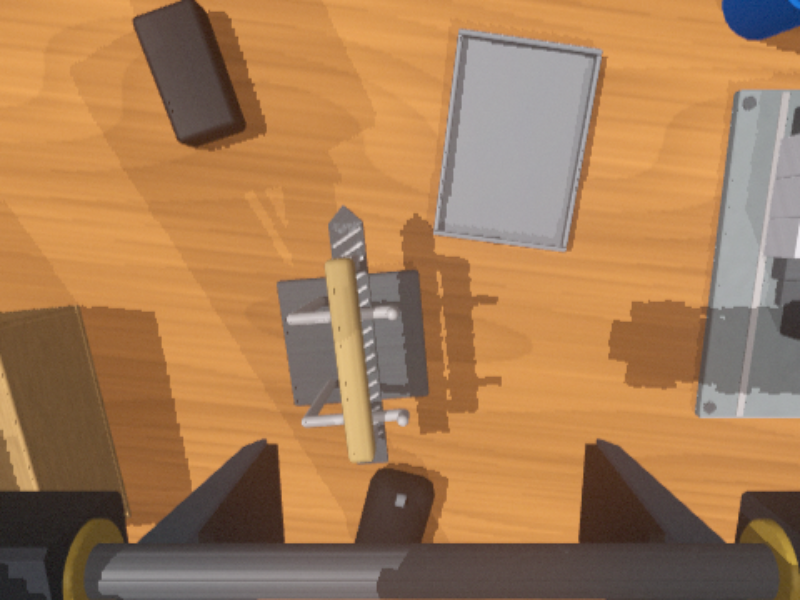

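The picture shows the file with its tip forward at crop (345,208), the bar ends at (340,262) and (362,460), and the hook tips pointing to world −y. No half turn is needed. The tray corners are (458,32), (602,50), (566,250) and (434,236).

```bash
python3 - <<'E'
from h import *
C=load("w12");c=lambda u,v:(60+u*.6-.2,v*.6-.2)
a=onz(C,c(340,262),.142);b=onz(C,c(362.5,461),.142);print("bar",a,b,np.linalg.norm(a-b),(a+b)/2,np.degrees(np.arctan2(*(a-b)[1::-1])))
h1=onz(C,c(393,313),.138);h2=onz(C,c(402,417),.138);print("hook tips",h1,h2,np.linalg.norm(h1-h2),np.degrees(np.arctan2(*(h1-h2)[1::-1])))
print("tip",onz(C,c(345,208),.08))
T=[onz(C,c(*p),.014)[:2] for p in((458,32),(602,50),(566,250),(434,236))];T=np.array(T)
print("tray",T.round(4),T.mean(0),[np.linalg.norm(T[i]-T[i-1]).round(4) for i in range(4)],[np.degrees(np.arctan2(*(T[i]-T[j])[::-1])).round(2) for i,j in((0,3),(1,2))])
C1=load("w11");print("pot base edge",onz(C1,(160+200/2,122/2),0),onz(C1,(160+262/2,30/2),0))
im=cv2.imread("pics/w12.png");h=cv2.cvtColor(im,cv2.COLOR_BGR2HSV)
for u,v in((345,300),(352,370),(360,440),(250,200),(250,400)): print(h[int(v*.6),int(60+u*.6)])
p=(a+b)/2;go([p[0],p[1],.2])
E
```

```text
bar [0.50306819 0.36093669 0.142     ] [0.37399566 0.33683371 0.142     ] 0.13130373123093916 [0.43853193 0.3488852  0.142     ] 10.577572860379382
hook tips [0.47490046 0.32581682 0.138     ] [0.40658434 0.31342647 0.138     ] 0.06943063580940434 10.279873994518775
tip [0.53593947 0.36860002 0.08      ]
tray [[0.6709 0.3029]
 [0.6709 0.194 ]
 [0.5241 0.1961]
 [0.5233 0.3043]] [0.59728168 0.24933302] [np.float64(0.1476), np.float64(0.1088), np.float64(0.1468), np.float64(0.1083)] [np.float64(-0.57), np.float64(-0.79)]
pot base edge [0.69461682 0.07610665 0.        ] [0.73515699 0.05104679 0.        ]
[ 19 114 195]
[ 19 110 217]
[ 19 112 218]
[ 15 160 206]
[ 15 160 210]
travel [-0.0165 -0.1022  0.2434] at [0.4525 0.2992 0.3218] yaw 6.2 t 30.5 F [-0.7  0.1  0.2] w 0.0911 gf 0.0
```

```bash
python3 -m pendant '{"travel":[[-0.008,-0.05,0.04],[-0.008,-0.052,0.05],[0,0,0.05],[0,0,0],[0,0,0],[0,0,0]],"rotation":[[0,0,0],[0,0,0],[0,0,0],[0,0,-0.048],[0,0,0],[0,0,0]],"claw":[60,60,60,60,60,60]}' | egrep 'tcp|force'
python3 - <<'E'
from h import *
im,C2=snap(0,"w13")
def bar(n,roi):
    im=cv2.imread(f"pics/{n}.png");C=load(n);h=cv2.cvtColor(im,cv2.COLOR_BGR2HSV)
    m=cv2.inRange(h,(17,60,130),(26,128,255));k=np.zeros_like(m);k[roi[1]:roi[3],roi[0]:roi[2]]=255;m&=k
    m=cv2.morphologyEx(m,cv2.MORPH_CLOSE,np.ones((9,9)))
    n_,l,s,c=cv2.connectedComponentsWithStats(m);i=1+np.argmax(s[1:,4])
    r=cv2.minAreaRect(np.argwhere(l==i)[:,::-1].astype(np.float32));print(n,r,s[i]);return r[0],C
a,A=bar("w12",(230,140,300,300));b,B=bar("w13",(180,60,460,330))
print("tri",tri([A,B],[a,b]),onz(A,a,.142),onz(B,b,.142),proj(B,[.4385,.3489,.142]))
go([.4385,.3489,.081],10.5)
E
```

```text
tcp_pos: [0.4397, 0.3497, 0.2529]
wrist_force: [-0.8, 0.0, 0.9]
grip_force: 0.0
w12 ((270.0461730957031, 215.86923217773438), (123.29052734375, 17.736967086791992), 82.87498474121094) [ 255  155   29  123 1932]
w13 ((316.0, 224.0), (146.0, 20.0), 90.0) [ 306  151   21  147 2852]
tri [0.43896253 0.35174144 0.12677134] [0.44234008 0.35006514 0.142     ] [0.44255173 0.35227024 0.142     ] [318.908196  229.0460718]
travel [-0.0032  0.0015  0.3443] rot [-0.0001 -0.0004 -0.0003] at [0.4398 0.3499 0.2532] yaw 10.5 t 31.1 F [-0.1 -0.  -0.2] w 0.0548 gf 0.0
```

```bash
python3 -m pendant '{"travel":[[0,-0.002,0.08],[0,0,0.09],[0,0,0.09],[0,0,0.05],[0,0,0.02],[0,0,0.014],[0,0,0],[0,0,0]],"rotation":[[0,0,0],[0,0,0],[0,0,0],[0,0,0],[0,0,0],[0,0,0],[0,0,0],[0,0,0]],"claw":[60,60,60,60,60,60,60,0]}' 50 | egrep 'tcp|force|width'
python3 -m pendant '{"travel":[[0,0,0],[0,0,0],[0,0,0],[0,0,0],[0,0,0]],"rotation":[[0,0,0],[0,0,0],[0,0,0],[0,0,0],[0,0,0]],"claw":[0,0,0,0,0]}' 50 | egrep 'tcp|width|force'
python3 -m pendant '{"travel":[[0,0,-0.02],[0,0,-0.04],[0,0,-0.04],[0,0,-0.04],[0,0,0],[0,0,0]],"rotation":[[0,0,0],[0,0,0],[0,0,0],[0,0,0],[0,0,0],[0,0,0]],"claw":[0,0,0,0,0,0]}' 50 | egrep 'tcp|width|force'
```

```text
tcp_pos: [0.4402, 0.3523, 0.0824]
wrist_force: [0.2, -0.2, -0.0]
grip_width: 0.0491
grip_force: 0.0
tcp_pos: [0.4391, 0.3515, 0.0811]
wrist_force: [-0.4, -1.2, 1.5]
grip_width: 0.0176
grip_force: 50.0
tcp_pos: [0.4396, 0.3519, 0.1513]
wrist_force: [-0.7, 0.3, 0.6]
grip_width: -0.0003
grip_force: 0.0
```

```bash
python3 -m pendant '{"travel":[[0,0,-0.07],[0,0,-0.08],[0,0,-0.05],[0,0,0],[0,0,0],[0,0,0]],"rotation":[[0,0,0],[0,0,0],[0,0,0],[0,0,0],[0,0,0],[0,0,0]],"claw":[60,60,60,60,60,60]}' 50 | egrep 'tcp|width|force'
python3 - <<'E'
from h import *
im,C2=snap(0,"w14")
def bar(n,roi):
    im=cv2.imread(f"pics/{n}.png");C=load(n);h=cv2.cvtColor(im,cv2.COLOR_BGR2HSV)
    m=cv2.inRange(h,(17,60,130),(26,128,255));k=np.zeros_like(m);k[roi[1]:roi[3],roi[0]:roi[2]]=255;m&=k
    m=cv2.morphologyEx(m,cv2.MORPH_CLOSE,np.ones((9,9)))
    n_,l,s,c=cv2.connectedComponentsWithStats(m);i=1+np.argmax(s[1:,4])
    r=cv2.minAreaRect(np.argwhere(l==i)[:,::-1].astype(np.float32));print(n,r,s[i]);return r[0],C
a,A=bar("w12",(230,140,300,300));b,B=bar("w13",(180,60,460,330));c,D=bar("w14",(180,60,460,330))
print(onz(A,a,.142),onz(B,b,.142),onz(D,c,.142),"w13/14 tri",tri([B,D],[b,c]))
a=cv2.imread("pics/w13.png")[80:320,200:440];b=im[80:320,200:440]
cv2.imwrite("pics/c14.png",cv2.resize(np.hstack([a,b]),(800,400)))
E
```

```text
tcp_pos: [0.4386, 0.3511, 0.2503]
wrist_force: [0.7, -0.4, -0.3]
grip_width: 0.0455
grip_force: 0.0
w12 ((270.0461730957031, 215.86923217773438), (123.29052734375, 17.736967086791992), 82.87498474121094) [ 255  155   29  123 1932]
w13 ((316.0, 224.0), (146.0, 20.0), 90.0) [ 306  151   21  147 2852]
w14 ((327.39044189453125, 224.97781372070312), (20.97580337524414, 148.1503448486328), 1.1457626819610596) [ 318  151   22  149 2897]
[0.44234381 0.35006659 0.142     ] [0.44255516 0.35227225 0.142     ] [0.4429071  0.34372881 0.142     ] w13/14 tri [0.50184155 0.36121151 0.39887726]
```

View pics/c14.png

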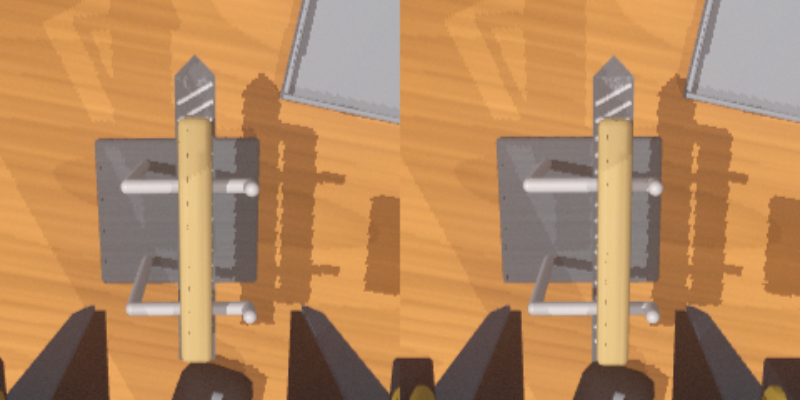

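The file still hangs on both hooks, pulled about 8 mm along them: its bar is at col 327 now and was at 316. The pads slipped off its top edge, so I'll regrip lower and check after a small lift.

```bash
python3 -m pendant '{"travel":[[0.005,0.017,0.08],[0,0,0.09],[0,0,0.09],[0,0,0.06],[0,0,0.03],[0,0,0.01],[0,0,0],[0,0,0]],"rotation":[[0,0,0.012],[0,0,0],[0,0,0],[0,0,0],[0,0,0],[0,0,0],[0,0,0],[0,0,0]],"claw":[60,60,60,60,60,60,60,60]}' 50 | egrep 'tcp|force|width'
python3 -m pendant '{"travel":[[0,0,0],[0,0,0],[0,0,0],[0,0,0],[0,0,0],[0,0,0],[0,0,0]],"rotation":[[0,0,0],[0,0,0],[0,0,0],[0,0,0],[0,0,0],[0,0,0],[0,0,0]],"claw":[0,0,0,0,0,0,0]}' 50 | egrep 'tcp|width|force'
python3 -m pendant '{"travel":[[0,0,-0.005],[0,0,-0.005],[0,0,0]],"rotation":[[0,0,0],[0,0,0],[0,0,0]],"claw":[0,0,0]}' 50 | egrep 'tcp|width|force'
```

```text
tcp_pos: [0.4436, 0.344, 0.0715]
wrist_force: [1.4, -0.9, 0.3]
grip_width: 0.0548
grip_force: 0.0
tcp_pos: [0.4431, 0.3436, 0.071]
wrist_force: [-0.6, -0.5, 2.4]
grip_width: 0.0176
grip_force: 50.0
tcp_pos: [0.4431, 0.3437, 0.0759]
wrist_force: [0.7, 0.4, -2.3]
grip_width: 0.018
grip_force: 50.0
```

```bash
python3 -m pendant '{"travel":[[0,0,-0.008],[0,0,-0.008],[0,0,-0.008],[0,0,0]],"rotation":[[0,0,0],[0,0,0],[0,0,0],[0,0,0]],"claw":[0,0,0,0]}' 50 | egrep 'tcp|width|force'
python3 -m pendant '{"travel":[[0,0,-0.012],[0,0,-0.02],[0,0,-0.02],[0,0,-0.02],[0,0,-0.02],[0,0,-0.01],[0,0,0]],"rotation":[[0,0,0],[0,0,0],[0,0,0],[0,0,0],[0,0,0],[0,0,0],[0,0,0]],"claw":[0,0,0,0,0,0,0]}' 50 | egrep 'tcp|width|force'
python3 - <<'E'
from h import *
im,C=snap(0,"w15");h=cv2.cvtColor(im,cv2.COLOR_BGR2HSV);m=cv2.inRange(h,(17,60,100),(26,128,255));m[:60]=0;m[335:]=0;m[:,:220]=0;m[:,420:]=0
n,l,s,c=cv2.connectedComponentsWithStats(m);i=1+np.argsort(-s[1:,4])[:3];print(s[i],c[i])
E
```

```text
tcp_pos: [0.4436, 0.344, 0.0886]
wrist_force: [0.6, 0.5, -2.5]
grip_width: 0.0179
grip_force: 50.0
tcp_pos: [0.4353, 0.3408, 0.1248]
wrist_force: [1.5, 8.3, -64.4]
grip_width: 0.0174
grip_force: 49.6
[[ 298  155   41  171 6286]
 [ 366  328    1    3    3]
 [ 363  314    1    1    1]] [[317.77330576 238.2933503 ]
 [366.         329.        ]
 [363.         314.        ]]
```

I see what happened: the blade caught under the hook arms, because the file loops around them. It has to be lifted only about 20 mm and drawn off sideways, so I'll back down now.

```bash
python3 -m pendant '{"travel":[[0,0,0.03],[0,0,0.03],[0,0,0.03],[0,0,0.004],[0,0,0],[0,0,0]],"rotation":[[0,0,0],[0,0,0],[0,0,0],[0,0,0],[0,0,0],[0,0,0]],"claw":[0,0,0,0,0,0]}' 50 | egrep 'tcp|width|force'
python3 - <<'E'
from h import *
im,C=snap(0,"w16");go([.443,.344,.091],9.5)
for n in("w15","w16"):
    im=cv2.imread(f"pics/{n}.png");h=cv2.cvtColor(im,cv2.COLOR_BGR2HSV);m=cv2.inRange(h,(17,60,100),(26,128,255));m[:60]=0;m[335:]=0;m[:,:220]=0;m[:,420:]=0
    y,x=np.where(cv2.morphologyEx(m,cv2.MORPH_OPEN,np.ones((5,5)))>0);r=cv2.minAreaRect(np.c_[x,y].astype(np.float32));print(n,r,y.min(),y.max())
    for row in(180,210,240,270,300): xs=x[y==row];print(row,xs.min() if len(xs) else None,xs.max() if len(xs) else None)
E
```

```text
tcp_pos: [0.4435, 0.344, 0.0929]
wrist_force: [0.2, -0.2, 1.2]
grip_width: 0.0176
grip_force: 50.0
travel [-0.0012 -0.0002  0.0037] rot [-0.0005 -0.001   0.0004] at [0.4436 0.344  0.0929] yaw 9.5 t 37.3 F [-0.5  0.1  2.8] w 0.0175 gf 50.0
w15 ((318.0, 240.5), (169.0, 40.0), 90.0) 156 325
180 298 337
210 299 337
240 299 331
270 300 318
300 301 327
w16 ((318.4187927246094, 240.48757934570312), (169.29534912109375, 38.92887496948242), 89.22578430175781) 156 325
180 299 335
210 299 336
240 299 333
270 302 335
300 301 334
```

The file rests on the hooks again and has slid down in the pads, so I'll regrip at the proper depth. Then I'll lift 20 mm and draw it off past the hook tips.

```bash
python3 -m pendant '{"travel":[[0,0,0],[0,0,0],[0,0,0],[0,0,0.02],[0,0,0.022],[0,0,0],[0,0,0],[0,0,0]],"rotation":[[0,0,0],[0,0,0],[0,0,0],[0,0,0],[0,0,0],[0,0,0],[0,0,0],[0,0,0]],"claw":[50,50,50,50,50,0,0,0]}' 50 | egrep 'tcp|width|force'
python3 -m pendant '{"travel":[[0,0,0],[0,0,0],[0,0,0],[0,0,-0.012],[0,0,-0.015],[0,0,-0.013],[0,0,0]],"rotation":[[0,0,0],[0,0,0],[0,0,0],[0,0,0],[0,0,0],[0,0,0],[0,0,0]],"claw":[0,0,0,0,0,0,0]}' 55 | egrep 'tcp|width|force'
python3 - <<'E'
from h import *
im,C=snap(0,"w17");cv2.imwrite("pics/c17.png",np.hstack([cv2.resize(im[80:340,200:440],(480,520)),cv2.resize(camera("scene")[200:320,420:540,::-1],(320,320),interpolation=cv2.INTER_CUBIC)[[min(i,319) for i in range(520)]]]))
E
```

```text
tcp_pos: [0.4432, 0.3437, 0.0708]
wrist_force: [-0.7, 0.0, -0.5]
grip_width: 0.0247
grip_force: 0.0
tcp_pos: [0.4438, 0.3442, 0.0922]
wrist_force: [-0.6, 0.1, -2.2]
grip_width: 0.0177
grip_force: 55.0
```

```bash
python3 -m pendant '{"travel":[[0,0.02,0],[0,0.035,0],[0,0.04,0],[0,0.04,0],[0,0.03,0],[0,0,0]],"rotation":[[0,0,0],[0,0,0],[0,0,0],[0,0,0],[0,0,0],[0,0,0]],"claw":[0,0,0,0,0,0]}' 55 | egrep 'tcp|width|force'
python3 -m pendant '{"travel":[[0,0,-0.02],[0,0,-0.04],[0,0,-0.04],[0,0,-0.02],[0,0,0]],"rotation":[[0,0,0],[0,0,0],[0,0,0],[0,0,0],[0,0,0]],"claw":[0,0,0,0,0]}' 55 | egrep 'tcp|width|force'
python3 - <<'E'
from h import *
O=np.array([.5853,.009]);y=np.radians(6.3);d=np.array([np.cos(y),np.sin(y)]);n=np.array([-d[1],d[0]])
for nm,x,o in(("start",-.05,.018),("end",.02,.018)):
  for s in(1,-1): print(nm,s,(O+d*x+n*o*s).round(4))
p=O+d*(-.06)+n*.018;go([*p,.11],6.3)
E
```

```text
tcp_pos: [0.4567, 0.2596, 0.0907]
wrist_force: [-0.4, -0.3, -2.2]
grip_width: 0.0179
grip_force: 55.0
tcp_pos: [0.4578, 0.2633, 0.1527]
wrist_force: [-0.2, -0.2, -2.1]
grip_width: 0.0175
grip_force: 55.0
start 1 [0.5336 0.0214]
start -1 [ 0.5376 -0.0144]
end 1 [0.6032 0.0291]
end -1 [ 0.6072 -0.0067]
travel [0.0488 0.5013 0.0848] rot [-0.001  -0.0024  0.0364] at [0.4578 0.2633 0.1527] yaw 9.6 t 40.0 F [-0.2 -0.2 -2.1] w 0.0175 gf 55.0
```

```bash
python3 -m pendant '{"travel":[[0.003,0.06,0],[0,0.07,0],[0,0.07,0],[0,0.07,0],[0,0.07,0],[0,0.07,0],[0,0.05,0],[0,0,0]],"rotation":[[0,0,0],[0,0,0],[0,0,0],[0,0,0],[0,0,0],[0,0,0],[0,0,0.037],[0,0,0]],"claw":[0,0,0,0,0,0,0,0]}' 55 | egrep 'tcp|width|force'
python3 - <<'E'
from h import *
im,C=snap(0,"w18");go([.4938,.017,.06],6.3)
h=cv2.cvtColor(im,cv2.COLOR_BGR2HSV);m=cv2.inRange(h,(17,60,100),(26,128,255));m[:60]=0;m[335:]=0;m[:,:220]=0;m[:,420:]=0
y,x=np.where(cv2.morphologyEx(m,cv2.MORPH_OPEN,np.ones((5,5)))>0);print(y.min(),y.max(),x.min(),x.max())
t=manip.state()["tcp_pos"];R=manip.state()["eef_rot"]
for dx in(0,.005,-.005,.01): print(dx,"bar front end row",proj(C,t+R@np.array([.068+dx,0,-.071]))," tip",proj(C,t+R@np.array([.09+dx,0,-.009])))
cv2.imwrite("pics/c18.png",cv2.resize(im[60:340,160:480],(800,560)))
E
```

```text
tcp_pos: [0.4962, 0.0332, 0.1499]
wrist_force: [-0.4, 0.5, -2.9]
grip_width: 0.0176
grip_force: 55.0
travel [-0.0076  0.0349  0.1798] rot [-0.0002  0.0012 -0.0024] at [0.4959 0.0348 0.1499] yaw 6.1 t 40.9 F [-0.4  0.3 -2.4] w 0.0178 gf 55.0
160 325 295 340
0 bar front end row [313.23319367 163.79777143]  tip [314.70513624 110.81682328]
0.005 bar front end row [313.16891411 149.40653069]  tip [314.67065846 100.24415899]
-0.005 bar front end row [313.29614514 177.89167298]  tip [314.73910718 121.23406514]
0.01 bar front end row [313.10326399 134.70844098]  tip [314.63566242  89.51256782]
```

The bar's front end projects where a centred grip should put it. Now the left stroke.

```bash
python3 -m pendant '{"travel":[[-0.006,0.034,0],[0,0,0.05],[0,0,0.06],[0,0,0.05],[0,0,0.02],[0,0,0],[0,0,0]],"rotation":[[0,0,-0.002],[0,0,0],[0,0,0],[0,0,0],[0,0,0],[0,0,0],[0,0,0]],"claw":[0,0,0,0,0,0,0]}' 55 | egrep 'tcp|width|force'
for i in 1 2 3 4 5; do python3 -m pendant '{"travel":[[0,0,0.004],[0,0,0]],"rotation":[[0,0,0],[0,0,0]],"claw":[0,0]}' 55 | egrep 'tcp|wrist_f'; done
```

```text
tcp_pos: [0.496, 0.019, 0.0615]
wrist_force: [0.8, 0.1, -2.5]
grip_width: 0.0176
grip_force: 55.0
tcp_pos: [0.4959, 0.0186, 0.0597]
wrist_force: [0.0, 0.2, -3.4]
tcp_pos: [0.4952, 0.0184, 0.057]
wrist_force: [-0.2, 0.2, -2.8]
tcp_pos: [0.495, 0.0184, 0.0546]
wrist_force: [0.6, 0.2, -2.4]
tcp_pos: [0.495, 0.0184, 0.0525]
wrist_force: [0.4, -0.1, -1.5]
tcp_pos: [0.495, 0.0184, 0.0505]
wrist_force: [0.1, -0.4, -1.9]
```

```bash
for i in 1 2 3 4; do python3 -m pendant '{"travel":[[0,0,0.002],[0,0,0]],"rotation":[[0,0,0],[0,0,0]],"claw":[0,0]}' 55 | egrep 'tcp|wrist_f'; done
```

```text
tcp_pos: [0.4951, 0.0184, 0.0497]
wrist_force: [0.0, -0.0, -2.8]
tcp_pos: [0.4953, 0.0185, 0.0491]
wrist_force: [-0.9, 1.0, 0.1]
tcp_pos: [0.4952, 0.0185, 0.049]
wrist_force: [-4.2, 0.3, 7.0]
tcp_pos: [0.4952, 0.0184, 0.0488]
wrist_force: [-6.3, -0.4, 13.6]
```

```bash
python3 -m pendant '{"travel":[[0,0,-0.0015],[0.012,0,0],[0.02,0,0],[0.02,0,0],[0.02,0,0],[0.02,0,0]],"rotation":[[0,0,0],[0,0,0],[0,0,0],[0,0,0],[0,0,0],[0,0,0]],"claw":[0,0,0,0,0,0]}' 55 | egrep 'tcp|width|force'
python3 -m pendant '{"travel":[[0.02,0,0],[0.02,0,0],[0.02,0,0],[0.02,0,0]],"rotation":[[0,0,0],[0,0,0],[0,0,0],[0,0,0]],"claw":[0,0,0,0]}' 55 | egrep 'tcp|width|force'
python3 -m pendant '{"travel":[[0.02,0,0],[0.02,0,0],[0.016,0,0],[0,0,0]],"rotation":[[0,0,0],[0,0,0],[0,0,0],[0,0,0]],"claw":[0,0,0,0]}' 55 | egrep 'tcp|width|force'
python3 - <<'E'
from h import *
O=np.array([.5853,.009]);y=np.radians(6.3);d=np.array([np.cos(y),np.sin(y)]);n=np.array([-d[1],d[0]])
p=manip.state()["tcp_pos"][:2]-O;print(p@d,p@n)
E
```

```text
tcp_pos: [0.5391, 0.0234, 0.0491]
wrist_force: [-9.2, -0.9, 12.9]
grip_width: 0.0179
grip_force: 55.0
tcp_pos: [0.5786, 0.0277, 0.0492]
wrist_force: [-9.6, -0.8, 13.3]
grip_width: 0.0177
grip_force: 55.0
tcp_pos: [0.608, 0.0308, 0.0491]
wrist_force: [-5.4, -1.2, 9.9]
grip_width: 0.0174
grip_force: 55.0
0.02496750129160886 0.019224110750418095
```

Left stroke done, ending at +25 mm with 10–13 N of contact. Now lift, return and do the right stroke.

```bash
python3 -m pendant '{"travel":[[0,0,-0.04],[0,0,-0.04],[-0.06,0.02,0],[-0.06,0.025,0],[-0.06,0.03,0],[-0.05,0,0],[0,0,0]],"rotation":[[0,0,0],[0,0,0],[0,0,0],[0,0,0],[0,0,0],[0,0,0],[0,0,0]],"claw":[0,0,0,0,0,0,0]}' 55 | egrep 'tcp|wrist_f'
python3 -m pendant '{"travel":[[0,0,0.04],[0,0,0.034],[0,0,0],[0,0,0.002],[0,0,0]],"rotation":[[0,0,0],[0,0,0],[0,0,0],[0,0,0],[0,0,0]],"claw":[0,0,0,0,0]}' 55 | egrep 'tcp|wrist_f'
python3 -m pendant '{"travel":[[0,0,0.002],[0,0,0]],"rotation":[[0,0,0],[0,0,0]],"claw":[0,0]}' 55 | egrep 'tcp|wrist_f'
python3 - <<'E'
from h import *
O=np.array([.5853,.009]);y=np.radians(6.3);d=np.array([np.cos(y),np.sin(y)]);n=np.array([-d[1],d[0]])
p=manip.state()["tcp_pos"][:2]-O;print(p@d,p@n,yaw())
E
```

```text
tcp_pos: [0.4942, -0.0194, 0.0871]
wrist_force: [-0.0, 0.8, -2.5]
tcp_pos: [0.4989, -0.0188, 0.0499]
wrist_force: [0.2, 0.2, -2.4]
tcp_pos: [0.4985, -0.0189, 0.0488]
wrist_force: [1.3, -0.1, -3.4]
-0.08929031457211753 -0.01819458809939221 6.391484214620725
```

```bash
for i in 1 2; do python3 -m pendant '{"travel":[[0,0,0.002],[0,0,0]],"rotation":[[0,0,0],[0,0,0]],"claw":[0,0]}' 55 | egrep 'tcp|wrist_f'; done
```

```text
tcp_pos: [0.4986, -0.0189, 0.0483]
wrist_force: [-1.8, 0.1, 3.1]
tcp_pos: [0.4985, -0.019, 0.0481]
wrist_force: [-4.0, -0.3, 10.3]
```

```bash
python3 -m pendant '{"travel":[[0.012,0,0],[0.02,0,0],[0.02,0,0],[0.02,0,0],[0.02,0,0]],"rotation":[[0,0,0],[0,0,0],[0,0,0],[0,0,0],[0,0,0]],"claw":[0,0,0,0,0]}' 55 | egrep 'tcp|width|force'
python3 -m pendant '{"travel":[[0.02,0,0],[0.02,0,0],[0.02,0,0],[0.02,0,0]],"rotation":[[0,0,0],[0,0,0],[0,0,0],[0,0,0]],"claw":[0,0,0,0]}' 55 | egrep 'tcp|width|force'
python3 -m pendant '{"travel":[[0.02,0,0],[0.02,0,0],[0.02,0,0],[0,0,0]],"rotation":[[0,0,0],[0,0,0],[0,0,0],[0,0,0]],"claw":[0,0,0,0]}' 55 | egrep 'tcp|width|force'
python3 - <<'E'
from h import *
O=np.array([.5853,.009]);y=np.radians(6.3);d=np.array([np.cos(y),np.sin(y)]);n=np.array([-d[1],d[0]])
p=manip.state()["tcp_pos"][:2]-O;print(p@d,p@n,yaw())
E
```

```text
tcp_pos: [0.5392, -0.0144, 0.0489]
wrist_force: [-16.4, -1.9, 23.2]
grip_width: 0.0177
grip_force: 55.0
tcp_pos: [0.5794, -0.0099, 0.049]
wrist_force: [-13.5, -1.4, 21.1]
grip_width: 0.0177
grip_force: 55.0
tcp_pos: [0.612, -0.0063, 0.049]
wrist_force: [-6.7, -0.5, 15.8]
grip_width: 0.0175
grip_force: 55.0
0.024891655351641073 -0.018160130768150637 6.412224748525867
```

Right stroke done. Lifting clear and going back to the stand.

```bash
python3 -m pendant '{"travel":[[0,0,-0.04],[0,0,-0.06],[0,0,-0.06],[0,0,-0.04],[0,0,0]],"rotation":[[0,0,0],[0,0,0],[0,0,0],[0,0,0],[0,0,0]],"claw":[0,0,0,0,0]}' 55 | egrep 'tcp|wrist_f'
python3 - <<'E'
from h import *
go([.453,.2634,.15],10.3)
E
```

```text
tcp_pos: [0.6158, -0.0061, 0.1496]
wrist_force: [0.7, -0.3, -2.2]
travel [-0.2637 -0.5718 -0.0032] rot [ 0.0008 -0.0043 -0.0434] at [ 0.6158 -0.0061  0.1496] yaw 6.4 t 48.4 F [ 0.7 -0.3 -2.2] w 0.0176 gf 55.0
```

```bash
python3 -m pendant '{"travel":[[-0.033,-0.072,0],[-0.033,-0.072,0],[-0.033,-0.072,0],[-0.033,-0.072,0],[-0.033,-0.072,0],[-0.033,-0.072,0],[-0.033,-0.072,0],[-0.033,-0.068,0]],"rotation":[[0,0,0],[0,0,0],[0,0,0],[0,0,0],[0,0,0],[0,0,0],[0,0,0],[0,0,0]],"claw":[0,0,0,0,0,0,0,0]}' 55 | egrep 'tcp|wrist_f'
python3 -m pendant '{"travel":[[0,0,0],[0,0,0.04],[0,0,0.04],[0,0,0.034],[0,0,0],[0,0,0]],"rotation":[[0,0,-0.043],[0,0,0],[0,0,0],[0,0,0],[0,0,0],[0,0,0]],"claw":[0,0,0,0,0,0]}' 55 | egrep 'tcp|wrist_f'
python3 - <<'E'
from h import *
go([.437,.352,.092],10.3)
E
```

```text
tcp_pos: [0.4488, 0.2644, 0.1447]
wrist_force: [0.8, 0.1, -1.8]
tcp_pos: [0.4501, 0.2632, 0.0887]
wrist_force: [-0.1, -0.6, -1.9]
travel [ 0.0057 -0.1794 -0.0067] rot [ 0.0005  0.0012 -0.0005] at [0.4501 0.2632 0.0887] yaw 10.3 t 49.8 F [-0.1 -0.6 -1.9] w 0.018 gf 55.0
```

```bash
python3 -m pendant '{"travel":[[0.005,0,-0.007],[0,-0.02,0],[0,-0.03,0],[0,-0.04,0],[0,-0.04,0],[0,-0.03,0],[0,-0.019,0],[0,0,0]],"rotation":[[0,0,0],[0,0,0],[0,0,0],[0,0,0],[0,0,0],[0,0,0],[0,0,0],[0,0,0]],"claw":[0,0,0,0,0,0,0,0]}' 55 | egrep 'tcp|wrist_f'
python3 -m pendant '{"travel":[[0,0,0.012],[0,0,0.012],[0,0,0.01],[0,0,0.003],[0,0,0]],"rotation":[[0,0,0],[0,0,0],[0,0,0],[0,0,0],[0,0,0]],"claw":[0,0,0,0,0]}' 55 | egrep 'tcp|wrist_f'
for i in 1 2 3 ; do python3 -m pendant '{"travel":[[0,0,0.002],[0,0,0]],"rotation":[[0,0,0],[0,0,0]],"claw":[0,0]}' 55 | egrep 'tcp|wrist_f'; done
```

```text
tcp_pos: [0.4369, 0.3535, 0.0931]
wrist_force: [0.5, -0.1, -3.1]
tcp_pos: [0.4371, 0.3515, 0.0741]
wrist_force: [0.3, 0.3, -2.4]
tcp_pos: [0.4373, 0.352, 0.0736]
wrist_force: [-0.3, -0.6, -2.5]
tcp_pos: [0.4372, 0.352, 0.0725]
wrist_force: [0.7, -0.2, -2.7]
tcp_pos: [0.4372, 0.3521, 0.0715]
wrist_force: [-0.2, 0.2, -2.7]
```

```bash
for i in 1 2 3 ; do python3 -m pendant '{"travel":[[0,0,0.002],[0,0,0]],"rotation":[[0,0,0],[0,0,0]],"claw":[0,0]}' 55 | egrep 'tcp|wrist_f'; done
```

```text
tcp_pos: [0.4373, 0.3521, 0.0713]
wrist_force: [-1.2, -0.4, 3.3]
tcp_pos: [0.4373, 0.3522, 0.0711]
wrist_force: [-2.2, -2.0, 9.1]
tcp_pos: [0.4374, 0.3522, 0.0709]
wrist_force: [-1.9, -3.0, 12.9]
```

Contact at TCP 0.0713, so the bar is seated on both hooks. Now release and retreat.

```bash
python3 -m pendant '{"travel":[[0,0,-0.004],[0,0,0],[0,0,0],[0,0,0],[0,0,0],[0,0,0],[0,0,0]],"rotation":[[0,0,0],[0,0,0],[0,0,0],[0,0,0],[0,0,0],[0,0,0],[0,0,0]],"claw":[0,60,60,60,60,60,60]}' 25 | egrep 'tcp|force|width'
python3 -m pendant '{"travel":[[0,0,-0.04],[0,0,-0.08],[0,0,-0.09],[0,0,-0.09],[0,0,-0.06],[0,0,0],[0,0,0]],"rotation":[[0,0,0],[0,0,0],[0,0,0],[0,0,0],[0,0,0],[0,0,0],[0,0,0]],"claw":[60,60,60,60,60,60,60]}' 25 | egrep 'tcp|force|width'
python3 - <<'E'
from h import *
im,C=snap(0,"w19");h=cv2.cvtColor(im,cv2.COLOR_BGR2HSV);m=cv2.inRange(h,(17,60,130),(26,128,255));k=np.zeros_like(m);k[60:330,180:460]=255;m&=k
m=cv2.morphologyEx(m,cv2.MORPH_CLOSE,np.ones((9,9)));n_,l,s,c=cv2.connectedComponentsWithStats(m);i=1+np.argmax(s[1:,4])
r=cv2.minAreaRect(np.argwhere(l==i)[:,::-1].astype(np.float32));print(r,onz(C,r[0],.142))
cv2.imwrite("pics/c19.png",cv2.resize(im[80:320,200:440],(600,600)))
go([.5475,.0048,.2],6.3)
E
```

```text
tcp_pos: [0.4372, 0.352, 0.0705]
wrist_force: [-0.8, -0.5, 0.1]
grip_width: 0.0544
grip_force: 0.0
tcp_pos: [0.4372, 0.352, 0.2508]
wrist_force: [-0.5, -0.6, -0.6]
grip_width: 0.0546
grip_force: 0.0
((318.0, 221.0), (148.0, 20.0), 90.0) [0.44348022 0.35352687 0.142     ]
travel [0.0948 0.722  0.0996] rot [0.0006 0.001  0.044 ] at [0.4367 0.3516 0.2496] yaw 10.3 t 53.7 F [-0.3  0.4 -0.3] w 0.0552 gf 0.0
```

View pics/c19.png

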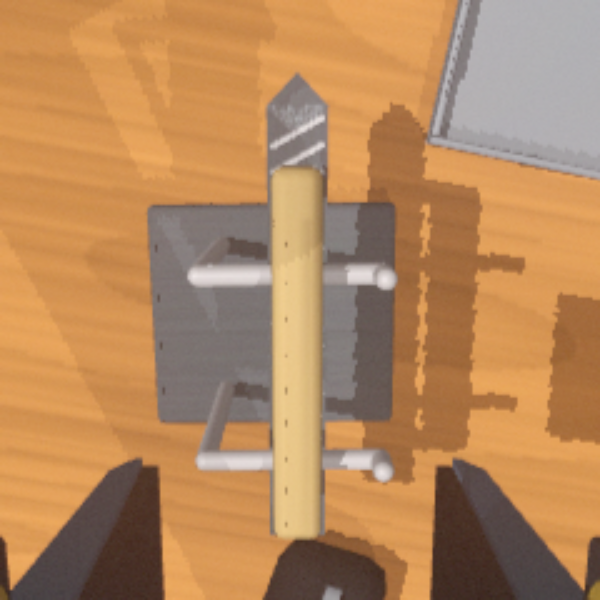

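The file hangs level on both hooks, with the bar centred on the arms. Now I'll ease the jaw back and unload the blocks; I've no viewed pictures left, so the rest is numeric checks.

```bash
python3 -m pendant '{"travel":[[0,0.09,0],[0,0.09,0],[0,0.09,0],[-0.002,0.09,0.03],[-0.002,0.09,0.03],[-0.002,0.09,0.04],[-0.002,0.09,0.04],[-0.002,0.084,0.04]],"rotation":[[0,0,0],[0,0,0],[0,0,0],[0,0,0],[0,0,0],[0,0,0],[0,0,0],[0,0,0]],"claw":[50,50,50,50,50,50,50,50]}' 50 >/dev/null
python3 -m pendant '{"travel":[[0,0,0],[0,0,0],[0,0,0]],"rotation":[[0,0,0.044],[0,0,0],[0,0,0]],"claw":[50,50,50]}' 50 >/dev/null
python3 - <<'E'
from h import *
im,C=snap(0,"w20");h=cv2.cvtColor(im,cv2.COLOR_BGR2HSV);m=((h[:,:,1]<45)&(h[:,:,2]>185)).astype(np.uint8);m=cv2.morphologyEx(m,cv2.MORPH_CLOSE,np.ones((5,5)))
n,l,s,c=cv2.connectedComponentsWithStats(m);i=1+np.argmax(s[1:,4]);w=np.array([onz(C,p,.058)[:2] for p in np.argwhere(l==i)[:,::-1]],np.float32);print(s[i],cv2.minAreaRect(w))
go([.494,-.0006,-.012],6.3)
E
```

```text
[ 282   28   78  277 9784] ((0.5374639630317688, 0.003964710980653763), (0.22535261511802673, 0.059199538081884384), 5.954401016235352)
travel [-0.0029  0.0018  0.3442] rot [-0.0002  0.0006  0.0013] at [0.4955 0.0005 0.1601] yaw 6.4 t 54.9 F [ 0.2  0.4 -0.1] w 0.0457 gf 0.0
```

```bash
python3 -m pendant '{"travel":[[-0.003,0.002,0.07],[0,0,0.09],[0,0,0.09],[0,0,0.06],[0,0,0.034],[0,0,0],[0,0,0],[0,0,0]],"rotation":[[0,0,0],[0,0,0],[0,0,0],[0,0,0],[0,0,0],[0,0,0],[0,0,0],[0,0,0]],"claw":[50,50,50,50,50,50,0,0]}' 50 | egrep 'tcp|force'
python3 -m pendant '{"travel":[[0,0,0],[0,0,0],[0,0,0],[0,0,0],[-0.01,0,0],[-0.016,0,0],[-0.014,0,0],[0,0,0]],"rotation":[[0,0,0],[0,0,0],[0,0,0],[0,0,0],[0,0,0],[0,0,0],[0,0,0],[0,0,0]],"claw":[0,0,0,0,0,0,0,0]}' 50 | egrep 'tcp|force|width'
python3 -m pendant '{"travel":[[0,0,0],[0,0,0],[0,0,0],[0,0,0],[0,0,-0.08],[0,0,-0.09],[0,0,-0.06],[0,0,0]],"rotation":[[0,0,0],[0,0,0],[0,0,0],[0,0,0],[0,0,0],[0,0,0],[0,0,0],[0,0,0]],"claw":[100,100,100,100,100,100,100,100]}' 25 | egrep 'tcp|force|width'
python3 - <<'E'
from h import *
go([.5525,.0054,-.002],6.3)
E
```

```text
tcp_pos: [0.4958, -0.0009, -0.0101]
wrist_force: [0.5, -0.2, 0.4]
grip_force: 0.0
tcp_pos: [0.4768, -0.0027, -0.0104]
wrist_force: [2.4, 5.4, 2.5]
grip_width: 0.0162
grip_force: 50.0
tcp_pos: [0.4779, -0.0038, 0.1077]
wrist_force: [0.3, -0.2, -0.5]
grip_width: 0.0768
grip_force: 0.0
travel [ 0.1482 -0.0022  0.2208] rot [ 0.001  -0.006  -0.0001] at [ 0.4779 -0.0038  0.1077] yaw 6.3 t 57.2 F [ 0.3 -0.2 -0.5] w 0.0768 gf 0.0
```

```bash
python3 -m pendant '{"travel":[[0.05,0,-0.03],[0.05,-0.001,-0.03],[0.048,-0.001,-0.03],[0,0,0],[0,0,0]],"rotation":[[0,0,0],[0,0,0],[0,0,0],[0,0,0],[0,0,0]],"claw":[100,100,100,100,100]}' >/dev/null
python3 - <<'E'
from h import *
im,C=snap(0,"w21");g=cv2.cvtColor(im,cv2.COLOR_BGR2GRAY).astype(int);h=cv2.cvtColor(im,cv2.COLOR_BGR2HSV)
O=np.array([.5853,.009]);y=np.radians(6.3);d=np.array([np.cos(y),np.sin(y)]);n=np.array([-d[1],d[0]])
cf=lambda p:(round(float((p[:2]-O)@d),4),round(float((p[:2]-O)@n),4))
col=g[60:330,318];e=[r+60 for r in range(1,269) if abs(col[r+1]-col[r-1])>18];print([(r,cf(onz(C,(318,r),.058))) for r in e])
for x in(-.03,0,.03):
    u,v=proj(C,[*(O+d*x),.058]);row=g[int(v)];hs=h[int(v),:,1];b=[c for c in range(int(u)-80,int(u)+80) if hs[c]<45 and row[c]>175];print(x,int(v),b[0],b[-1],cf(onz(C,(b[0],v),.058)),cf(onz(C,(b[-1],v),.058)))
go([.5525,.0054,-.002],6.3)
E
```

```text
[(71, (0.0848, 0.0011)), (86, (0.0746, 0.0011)), (100, (0.0649, 0.0011)), (101, (0.0641, 0.0011)), (127, (0.0455, 0.0011)), (128, (0.0448, 0.0011)), (129, (0.044, 0.0011)), (130, (0.0433, 0.0011)), (166, (0.0162, 0.0011)), (167, (0.0154, 0.0011)), (169, (0.0138, 0.0011)), (203, (-0.0133, 0.001)), (204, (-0.0141, 0.001)), (206, (-0.0158, 0.001)), (239, (-0.0436, 0.001)), (240, (-0.0445, 0.001)), (241, (-0.0453, 0.001)), (246, (-0.0497, 0.001)), (247, (-0.0506, 0.001)), (248, (-0.0514, 0.001)), (254, (-0.0567, 0.001)), (283, (-0.083, 0.001)), (284, (-0.084, 0.001)), (320, (-0.1185, 0.001)), (321, (-0.1195, 0.001)), (322, (-0.1205, 0.001)), (323, (-0.1215, 0.001)), (325, (-0.1234, 0.001)), (326, (-0.1244, 0.001))]
-0.03 223 284 342 (-0.03, 0.029) (-0.03, -0.0187)
0 186 283 356 (-0.0, 0.0291) (0.0, -0.0294)
0.03 147 282 357 (0.03, 0.0291) (0.03, -0.0293)
travel [0.0144 0.0017 0.2975] rot [-0.0001  0.0028 -0.    ] at [0.5459 0.0055 0.1468] yaw 6.3 t 57.8 F [-0.5 -0.2  0.1] w 0.0915 gf 0.0
```

Blocks found at clamp x −30, 0 and +30, y 0, exactly as planned. Taking the near one first.

```bash
python3 -m pendant '{"travel":[[0.013,0.001,0.06],[0,0,0.09],[0,0,0.08],[0,0,0.05],[0,0,0.017],[0,0,0],[0,0,0],[0,0,0]],"rotation":[[0,0,0],[0,0,0],[0,0,0],[0,0,0],[0,0,0],[0,0,0],[0,0,0],[0,0,0]],"claw":[100,100,100,100,100,100,0,0]}' 30 | egrep 'tcp|force'
python3 -m pendant '{"travel":[[0,0,0],[0,0,0],[0,0,0],[0,0,0],[0,0,-0.02],[0,0,-0.06],[0,0,-0.08],[0,0,-0.04]],"rotation":[[0,0,0],[0,0,0],[0,0,0],[0,0,0],[0,0,0],[0,0,0],[0,0,0],[0,0,0]],"claw":[0,0,0,0,0,0,0,0]}' 30 | egrep 'tcp|force|width'
python3 - <<'E'
from h import *
O=np.array([.5973,.2493]);y=np.radians(-.7);d=np.array([np.cos(y),np.sin(y)])
for x in(.042,0,-.042): print((O+d*(x-.003)).round(4))
go([*(O+d*.039),.1],-.7)
E
```

```text
tcp_pos: [0.5557, 0.0058, 0.0017]
wrist_force: [-0.1, -0.1, 1.8]
grip_force: 0.0
tcp_pos: [0.5559, 0.0059, 0.1032]
wrist_force: [1.5, 0.6, -2.1]
grip_width: 0.0594
grip_force: 30.0
[0.6363 0.2488]
[0.5943 0.2493]
[0.5523 0.2498]
travel [ 0.2131 -0.4652  0.0071] rot [ 0.0001 -0.0026  0.0778] at [0.5559 0.0059 0.1032] yaw 6.3 t 59.4 F [ 1.5  0.6 -2.1] w 0.0594 gf 30.0
```

```bash
python3 -m pendant '{"travel":[[0.03,-0.06,0],[0.032,-0.068,0],[0.032,-0.068,0],[0.032,-0.068,0],[0.032,-0.068,0],[0.032,-0.068,0],[0.029,-0.065,0],[0,0,0]],"rotation":[[0,0,0],[0,0,0],[0,0,0],[0,0,0],[0,0,0],[0,0,0],[0,0,0],[0,0,0.078]],"claw":[0,0,0,0,0,0,0,0]}' 30 >/dev/null
python3 -m pendant '{"travel":[[0,0,0],[0,0,0],[0,0,0.06],[0,0,0.08],[0,0,0.05],[0,0,0.016],[0,0,0]],"rotation":[[0,0,0],[0,0,0],[0,0,0],[0,0,0],[0,0,0],[0,0,0],[0,0,0]],"claw":[0,0,0,0,0,0,0]}' 30 | egrep 'tcp|force|width'
```

```text
tcp_pos: [0.6372, 0.2479, -0.0038]
wrist_force: [-0.1, -0.4, -1.0]
grip_width: 0.0597
grip_force: 30.0
```

```bash
python3 -m pendant '{"travel":[[0,0,0.004],[0,0,0]],"rotation":[[0,0,0],[0,0,0]],"claw":[0,0]}' 30 | egrep 'tcp|wrist_f'
python3 -m pendant '{"travel":[[0,0,0],[0,0,0],[0,0,0],[0,0,0],[0,0,-0.06],[0,0,-0.09],[0,0,-0.09],[0,0,-0.04]],"rotation":[[0,0,0],[0,0,0],[0,0,0],[0,0,0],[0,0,0],[0,0,0],[0,0,0],[0,0,0]],"claw":[84,84,84,84,84,84,84,84]}' | egrep 'tcp|wrist_f|width'
python3 - <<'E'
from h import *
im,C=snap(0,"w22");blocks(im,C,z=.05,vmin=185)
go([.5823,.0087,.13],6.3)
E
```

```text
tcp_pos: [0.6391, 0.2492, -0.0031]
wrist_force: [-0.7, -0.4, -1.8]
tcp_pos: [0.6401, 0.2498, 0.1404]
wrist_force: [0.1, 0.0, 0.5]
grip_width: 0.0766
blk px [318.8 234.3] ctr [0.6396 0.2494] size [0.0582 0.0284] long-axis deg 89.4 col [222 218 223]
travel [-0.1119  0.4846  0.022 ] rot [-0.0022 -0.0072 -0.0779] at [0.6411 0.2502 0.1426] yaw -0.7 t 62.0 F [0.6 1.8 2.3] w 0.0766 gf 0.0
```

```bash
python3 -m pendant '{"travel":[[-0.018,0.07,0],[-0.019,0.085,0],[-0.019,0.085,0],[-0.019,0.085,0],[-0.019,0.085,0],[-0.018,0.075,0],[0,0,0],[0,0,0]],"rotation":[[0,0,0],[0,0,0],[0,0,0],[0,0,0],[0,0,0],[0,0,0],[0,0,-0.078],[0,0,0]],"claw":[100,100,100,100,100,100,100,100]}' >/dev/null
python3 -m pendant '{"travel":[[0,0,0],[0,0,0]],"rotation":[[0,0,0],[0,0,0]],"claw":[100,100]}' >/dev/null
python3 - <<'E'
from h import *
im,C=snap(0,"w23");g=cv2.cvtColor(im,cv2.COLOR_BGR2GRAY).astype(int);h=cv2.cvtColor(im,cv2.COLOR_BGR2HSV)
O=np.array([.5853,.009]);y=np.radians(6.3);d=np.array([np.cos(y),np.sin(y)]);n=np.array([-d[1],d[0]])
cf=lambda p:(round(float((p[:2]-O)@d),4),round(float((p[:2]-O)@n),4))
col=g[60:330,318];e=[r+60 for r in range(1,269) if abs(col[r+1]-col[r-1])>18];print([(r,cf(onz(C,(318,r),.058))[0]) for r in e])
go([.5823,.0087,.000],6.3)
E
```

```text
[(96, 0.0991), (97, 0.0984), (98, 0.0977), (126, 0.0785), (128, 0.0771), (141, 0.0679), (142, 0.0672), (170, 0.0467), (171, 0.046), (172, 0.0452), (173, 0.0445), (174, 0.0437), (209, 0.0167), (210, 0.0159), (212, 0.0143), (213, 0.0135), (246, -0.0134), (247, -0.0143), (248, -0.0151), (283, -0.0453), (284, -0.0462), (292, -0.0534), (293, -0.0543), (320, -0.0792), (321, -0.0802)]
travel [ 0.0069 -0.0006  0.2696] rot [-0.      0.0002  0.    ] at [0.5789 0.008  0.1348] yaw 6.3 t 63.0 F [-0.6  0.2 -0.1] w 0.0912 gf 0.0
```

```bash
python3 -m pendant '{"travel":[[0.005,0,0.06],[0,0,0.09],[0,0,0.08],[0,0,0.03],[0,0,0.012],[0,0,0],[0,0,0],[0,0,0]],"rotation":[[0,0,0],[0,0,0],[0,0,0],[0,0,0],[0,0,0],[0,0,0],[0,0,0],[0,0,0]],"claw":[100,100,100,100,100,100,0,0]}' 30 | egrep 'tcp|force'
python3 -m pendant '{"travel":[[0,0,0],[0,0,0],[0,0,0],[0,0,0],[0,0,-0.02],[0,0,-0.06],[0,0,-0.08],[0,0,-0.04]],"rotation":[[0,0,0],[0,0,0],[0,0,0],[0,0,0],[0,0,0],[0,0,0],[0,0,0],[0,0,0]],"claw":[0,0,0,0,0,0,0,0]}' 30 | egrep 'tcp|force|width'
python3 - <<'E'
from h import *
go([.5953,.2495,.1],-.7)
E
```

```text
tcp_pos: [0.5826, 0.0076, 0.0005]
wrist_force: [-0.8, 0.8, 0.2]
grip_force: 0.0
tcp_pos: [0.5827, 0.0072, 0.1023]
wrist_force: [1.2, -0.1, -1.4]
grip_width: 0.0594
grip_force: 30.0
travel [ 0.0782 -0.4789  0.0045] rot [ 0.0004 -0.0027  0.0778] at [0.5827 0.0072 0.1023] yaw 6.3 t 64.6 F [ 1.2 -0.1 -1.4] w 0.0594 gf 30.0
```

```bash
python3 -m pendant '{"travel":[[0.011,-0.06,0],[0.011,-0.07,0],[0.011,-0.07,0],[0.011,-0.07,0],[0.011,-0.07,0],[0.011,-0.07,0],[0.01,-0.069,0],[0,0,0]],"rotation":[[0,0,0],[0,0,0],[0,0,0],[0,0,0],[0,0,0],[0,0,0],[0,0,0],[0,0,0.078]],"claw":[0,0,0,0,0,0,0,0]}' 30 >/dev/null
python3 -m pendant '{"travel":[[0,0,0],[0,0,0],[0,0,0.06],[0,0,0.08],[0,0,0.05],[0,0,0.024],[0,0,0],[0,0,0]],"rotation":[[0,0,0],[0,0,0],[0,0,0],[0,0,0],[0,0,0],[0,0,0],[0,0,0],[0,0,0]],"claw":[0,0,0,0,0,0,0,0]}' 30 | egrep 'tcp|force|width'
```

```text
tcp_pos: [0.5936, 0.2492, -0.0072]
wrist_force: [-0.4, 0.2, -2.1]
grip_width: 0.0597
grip_force: 30.0
```

```bash
python3 -m pendant '{"travel":[[0,0,0],[0,0,0],[0,0,0],[0,0,0],[0,0,-0.06],[0,0,-0.09],[0,0,-0.09],[0,0,-0.04]],"rotation":[[0,0,0],[0,0,0],[0,0,0],[0,0,0],[0,0,0],[0,0,0],[0,0,0],[0,0,0]],"claw":[84,84,84,84,84,84,84,84]}' | egrep 'tcp|wrist_f|width'
python3 - <<'E'
from h import *
im,C=snap(0,"w24");blocks(im,C,z=.05,vmin=185)
go([.6122,.012,.13],6.3)
E
```

```text
tcp_pos: [0.595, 0.2506, 0.1372]
wrist_force: [0.9, -0.4, 0.1]
grip_width: 0.0765
blk px [319.7 180.9] ctr [0.6391 0.2492] size [0.059  0.0284] long-axis deg 89.4 col [241 236 240]
blk px [317.8 232.4] ctr [0.597  0.2513] size [0.0551 0.028 ] long-axis deg 89.4 col [239 234 238]
travel [0.038  0.4778 0.0169] rot [-0.0024 -0.0071 -0.0779] at [0.5961 0.2511 0.1393] yaw -0.7 t 67.0 F [1.2 0.4 1.7] w 0.0764 gf 0.0
```

Two blocks stand in the tray at +42 and 0. Now the last one.

```bash
python3 -m pendant '{"travel":[[0.006,0.07,0],[0.006,0.085,0],[0.006,0.085,0],[0.006,0.085,0],[0.006,0.085,0],[0.006,0.068,0],[0,0,0],[0,0,0]],"rotation":[[0,0,0],[0,0,0],[0,0,0],[0,0,0],[0,0,0],[0,0,0],[0,0,-0.078],[0,0,0]],"claw":[100,100,100,100,100,100,100,100]}' >/dev/null
python3 -m pendant '{"travel":[[0,0,0],[0,0,0]],"rotation":[[0,0,0],[0,0,0]],"claw":[100,100]}' >/dev/null
python3 - <<'E'
from h import *
im,C=snap(0,"w25");g=cv2.cvtColor(im,cv2.COLOR_BGR2GRAY).astype(int)
O=np.array([.5853,.009]);y=np.radians(6.3);d=np.array([np.cos(y),np.sin(y)]);n=np.array([-d[1],d[0]])
cf=lambda p:(round(float((p[:2]-O)@d),4),round(float((p[:2]-O)@n),4))
col=g[60:330,318];e=[r+60 for r in range(1,269) if abs(col[r+1]-col[r-1])>18];print([(r,cf(onz(C,(318,r),.058))[0]) for r in e])
blocks(im,C,z=.058,vmin=185)
go([.6125,.012,.000],6.3)
E
```

```text
[(131, 0.1039), (132, 0.1032), (133, 0.1025), (159, 0.0839), (160, 0.0832), (162, 0.0817), (175, 0.0721), (176, 0.0714), (177, 0.0707), (179, 0.0692), (180, 0.0684), (205, 0.0493), (206, 0.0485), (209, 0.0462), (210, 0.0454), (211, 0.0446), (212, 0.0438), (246, 0.0164), (247, 0.0155), (248, 0.0147), (312, -0.0413), (313, -0.0423), (322, -0.0506), (323, -0.0516), (325, -0.0534), (326, -0.0544)]
blk px [ 27.6 164.9] ctr [0.6404 0.2342] size [0.0426 0.0286] long-axis deg 89.5 col [248 247 249]
blk px [ 29.8 218. ] ctr [0.5992 0.2367] size [0.0475 0.0288] long-axis deg 89.2 col [248 247 249]
blk px [349.5 278.9] ctr [ 0.5749 -0.018 ] size [0.0578 0.0053] long-axis deg 6.4 col [206 206 212]
blk px [289.1 385.9] ctr [0.4685 0.0221] size [0.0545 0.0053] long-axis deg 5.2 col [202 203 212]
travel [ 0.0098 -0.0003  0.2638] rot [-0.      0.0001  0.    ] at [0.6077 0.0113 0.1319] yaw 6.3 t 68.1 F [ 0.8 -0.4  0.1] w 0.0913 gf 0.0
```

```bash
python3 -m pendant '{"travel":[[0.009,0,0.06],[0,0,0.09],[0,0,0.08],[0,0,0.024],[0,0,0.01],[0,0,0],[0,0,0],[0,0,0]],"rotation":[[0,0,0],[0,0,0],[0,0,0],[0,0,0],[0,0,0],[0,0,0],[0,0,0],[0,0,0]],"claw":[100,100,100,100,100,100,0,0]}' 30 | egrep 'tcp|force'
python3 -m pendant '{"travel":[[0,0,0],[0,0,0],[0,0,0],[0,0,0],[0,0,-0.02],[0,0,-0.06],[0,0,-0.08],[0,0,-0.04]],"rotation":[[0,0,0],[0,0,0],[0,0,0],[0,0,0],[0,0,0],[0,0,0],[0,0,0],[0,0,0]],"claw":[0,0,0,0,0,0,0,0]}' 30 | egrep 'tcp|force|width'
python3 - <<'E'
from h import *
go([.5535,.2505,.1],-.7)
E
```

```text
tcp_pos: [0.6137, 0.011, 0.002]
wrist_force: [-0.8, 0.1, -0.2]
grip_force: 0.0
tcp_pos: [0.6137, 0.0108, 0.1034]
wrist_force: [-0.4, 0.1, -1.3]
grip_width: 0.0595
grip_force: 30.0
travel [-0.0671 -0.4896  0.0061] rot [ 0.0003 -0.0027  0.0778] at [0.6137 0.0108 0.1034] yaw 6.3 t 69.7 F [-0.4  0.1 -1.3] w 0.0595 gf 30.0
```

```bash
python3 -m pendant '{"travel":[[-0.009,-0.06,0],[-0.01,-0.072,0],[-0.01,-0.072,0],[-0.01,-0.072,0],[-0.01,-0.072,0],[-0.01,-0.072,0],[-0.01,-0.07,0],[0,0,0]],"rotation":[[0,0,0],[0,0,0],[0,0,0],[0,0,0],[0,0,0],[0,0,0],[0,0,0],[0,0,0.078]],"claw":[0,0,0,0,0,0,0,0]}' 30 >/dev/null
python3 -m pendant '{"travel":[[0,0,0],[0,0,0],[0,0,0.06],[0,0,0.08],[0,0,0.05],[0,0,0.024],[0,0,0],[0,0,0]],"rotation":[[0,0,0],[0,0,0],[0,0,0],[0,0,0],[0,0,0],[0,0,0],[0,0,0],[0,0,0]],"claw":[0,0,0,0,0,0,0,0]}' 30 | egrep 'tcp|force|width'
python3 -m pendant '{"travel":[[0,0,0],[0,0,0],[0,0,0],[0,0,0],[0,0,-0.06],[0,0,-0.09],[0,0,-0.09],[0,0,-0.09]],"rotation":[[0,0,0],[0,0,0],[0,0,0],[0,0,0],[0,0,0],[0,0,0],[0,0,0],[0,0,0]],"claw":[84,84,84,84,84,84,84,84]}' | egrep 'tcp|wrist_f|width'
python3 -m pendant '{"travel":[[0,0,-0.08],[0,0,-0.08],[0,0,0],[0,0,0]],"rotation":[[0,0,0],[0,0,0],[0,0,0],[0,0,0]],"claw":[84,84,84,84]}' >/dev/null
python3 - <<'E'
from h import *
im,C=snap(0,"w26");blocks(im,C,z=.05,vmin=185)
h=cv2.cvtColor(im,cv2.COLOR_BGR2HSV);m=cv2.inRange(h,(17,60,130),(26,128,255));m=cv2.morphologyEx(m,cv2.MORPH_CLOSE,np.ones((9,9)));n_,l,s,c=cv2.connectedComponentsWithStats(m)
for i in 1+np.argsort(-s[1:,4])[:3]: print(s[i],onz(C,c[i],.142))
print(manip.state()["tcp_pos"],manip.state()["time_s"])
E
```

```text
tcp_pos: [0.552, 0.2503, -0.0063]
wrist_force: [-0.6, -0.1, -2.2]
grip_width: 0.0601
grip_force: 30.0
tcp_pos: [0.5508, 0.2506, 0.1599]
wrist_force: [0.8, 0.9, -0.4]
grip_width: 0.0766
blk px [500.  136.1] ctr [0.6271 0.0629] size [0.0567 0.0052] long-axis deg 7.1 col [204 207 213]
blk px [318.9 126.4] ctr [0.6396 0.2494] size [0.0592 0.0294] long-axis deg 89.3 col [246 242 246]
blk px [319.4 168.5] ctr [0.5967 0.2491] size [0.0587 0.0292] long-axis deg 88.3 col [244 239 243]
blk px [318.6 208. ] ctr [0.5543 0.2505] size [0.059  0.0287] long-axis deg 89.4 col [242 237 242]
blk px [498.6 260.5] ctr [0.4906 0.0472] size [0.0784 0.0056] long-axis deg 6.9 col [207 208 216]
blk px [546.8 268.7] ctr [ 0.4809 -0.009 ] size [0.0599 0.0054] long-axis deg 6.4 col [206 208 214]
[219 370  19  37 431] [0.3918433  0.34086146 0.142     ]
[185 281  18  19 216] [0.5010216  0.36348256 0.142     ]
[ 51 297   1   1   1] [0.49341538 0.49133689 0.142     ]
[0.55051103 0.25048111 0.23728541] 72.55
```

All three blocks stand in the tray and the bar is still where it was hung. Handing in.

```bash
python3 -c "
from plant import ticket
print(ticket.sign_off())"
```

```text
the job is handed in; nothing more can be done
None
```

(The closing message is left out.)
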